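# Tip the glaze samples into a saucer

## Robot

A 7-joint arm with a two-finger parallel gripper is mounted at the origin on the work surface. World frame = base frame: x ahead of the robot, y to its left, z up, the work surface at z = 0. Lengths are in m, angles in rad, forces in N, time in s.
With the tool pointing down it reaches from about 0.425 to 0.8 m from the base axis. Payload 8.3 kg.
Tool frame: the origin (TCP) lies midway between the tips of the shut fingers; the grasp point (between the pads) lies ctrl.pinch_z behind it (ctrl.pinch_z is the distance from the TCP to the grasp point, in m); y points along the fingers, x is the direction in which the jaws open and shut, and the axes are right-handed (so a half turn about y gives the same grasp; the last joint's range is limited). The gripper opens to 85 mm and grips with 20 to 120 N. Pads are 22 mm wide; open, the fingers measure 114 mm over their backs; the gripper's body (76 mm by 85 mm) begins 54 mm behind the grasp point. The pads swing forward as they close: fully open they stand 13 mm farther back than shut.
Start: joints at [-1.204, 0.383, 0.016, 1.37, -0.006, 1.388, -0.046], TCP at [0.26, 0.568, 0.206] pointing down, gripper open.
Joint ranges: [-2.95, 2.95], [-0.25, 2.06], [-1.52, 1.56], [0.18, 2.33], [-1.44, 4.58], [0.02, 2.06], [-3.01, 3.01]. Speed limits (rad/s): [2.39, 2.39, 3.01, 3.01, 3.14, 3.14, 3.14].

## Interface

Orientations are given as a rotation vector (axis times angle).
In Python, from plant import ctrl, vision, order gives the robot as it stands. The module is installed in compiled form; this text tells all that it offers.
- The arm moves only by the tool move_arm, never from a script. Its argument "targets" is a list that holds one entry, the list of rows, each a list of 7 numbers: the shift along the tool's x, y, z in mm, then the turn, a rotation vector about the tool's x, y, z in degrees, then the finger opening in mm, from 0 to 85.4. A call has exactly 8 rows; each row shifts and turns the commanded pose from where the row before left it, along the tool's axes as they then stand; what a row does not reach is not made up. A row lasts 1/8 s, in which the tool goes at most 62.5 mm and 10.7 degrees, less where a joint would pass 70% of its speed; a pose out of reach is approached as far as the arm can. A call with a gripper value outside its range is refused whole. The fingers move at their own pace and stop on an object; the grip force is fixed at half the most. Time passes only in rows, so rows that do not move let the fingers close, or fill a call up. It gives the time, the measured TCP pose, the force and the opening at its end, in the units of the state.
- ctrl.sense(): the state, without advancing time (a new reading comes with each control period).
- vision.snapshot(name): name is "scene" or "top"; returns a dict with "frame" (480x640x3 uint8, blue, green, red), "depth" (480x640 float32, m along the optical axis (not along the pixel's ray), 0 where there is no reading), "fov_y" (degrees; the focal length in pixels is half the picture's height over the tangent of half this angle, whatever the lens; pixels are square), "cx", "cy" (the principal point, pixels), "distortion" ([k1, k2, p1, p2, k3] as OpenCV has them; the pictures are not rectified), "rvec" (rotation vector, rad) and "tvec" (3), from world to camera coordinates, as OpenCV has them. Camera axes: x right, y down, z forward; pixel columns grow to the right and rows downward; lengths in m; the calibration is good to about 2 mm. A picture is of the moment at which its call begins.
- order.hand_in(): hands the job in, once; it reports no verdict.
The state is a dict: "clock": time; "q": joint angles; "qvel": joint speeds; "joint_efforts": joint torques, N m; "tool_pos": TCP position; "eef_rot": TCP orientation; "contact_force": force on the tool from outside, world axes, zero at the start; "moment": the same for the moment, N m; "finger_gap": finger opening in m.
Only numpy, scipy, OpenCV 4.12 (cv2) and the standard library are available. Lean on these libraries where they do the work, as an engineer would, in place of code of your own. Each camera call takes 0.05 s, during which the arm holds its last target. There are 200 camera calls.

## Task

Six glaze-sample balls are in the small sauce boat packed in the foam tray, where its handle cannot be reached. Lift the boat out and stand it on the table, then take it by the handle and tip all six balls into the single shallow saucer, with the spout brought down close over the saucer (within about 5 cm) before they roll, so that none bounces out. Finish with the empty boat standing upright on the table, and leave the saucer and the other crockery where they are.

Things in the scene. Friction and masses are not known exactly. Their poses are not given: they have to be found in the camera images.
- boat: Celadon porcelain sauce boat, about 0.30 kg plus 0.13 kg of balls: oval jug, spout at +x, strap handle at -x. Origin: centre of its underside, z up, x from handle to spout. Rim x -53 to +94 mm and 64 mm wide; sides upright from 40 mm height to the rim, which is 76 mm high there, 86 at the spout, 81 at the handle. Foot 68 x 46 mm; wall 4, floor 6 mm. Starts in the tray's pocket, axes along the tray's.
- boat_handle: The boat's handle, rigidly part of it, with the same origin and axes as boat (not at the handle). A D-shaped loop in the boat's x-z plane, 14 mm wide (y -7 to +7), from the wall out to x -94 mm, height 10 to 59 mm. Its upright bar is at x -93 to -82, height 20 to 47 mm.
- boat_grip (a point): Centre of the upright bar of the handle: 87.5 mm behind the boat's origin (x -87.5 mm), 35 mm above its underside. The bar is 14 mm wide across (y) and 11 mm thick; there is 30 mm between it and the boat's wall.
- boat_spout (a point): Tip of the spout's lip: in the boat's frame x +94, y 0, height 86 mm. The boat's front runs from the foot (x 34, height 0) through x 49 at 20, x 63 at 40, x 77 at 64 mm to this lip, about 34 degrees off vertical. Tipped nose down about y, the balls stay in below some 25 degrees and all roll out by about 80 degrees.
- boat_middle (a point): Point in the middle of the boat's hollow: in the boat's frame x +15, y 0, height 45 mm.
- saucer: Shallow round porcelain saucer, 164 mm across the rim, 24 mm high, loose, 0.24 kg. Origin: centre of its underside, z up. Flat inside from 6 mm height out to 46 mm radius, then a side sloping up to the rim at 24 mm height.
- tray: Dark foam sample tray, fixed, 74 mm high, spanning x -122 to +122 and y -90 to +90 mm. Origin: on the table under the boat's starting origin; x runs from handle slot to spout. Its pocket (floor 12 mm above the table): x -58 to +104, y -68 to +68 mm, so 36 mm finger room each side of the boat. Behind it a slot only 24 mm wide (x -104 to -58 mm) sinks the boat's handle below the tray's top.
- bowls: Bystander: stack of three rice bowls, 112 mm across, 94 mm high, origin at the centre of the underside.
- plates: Bystander: stack of five side plates, 150 mm across, 54 mm high, origin at the centre of the underside.
- jar: Bystander: small lidded jar, 72 mm across, 95 mm high, origin at the centre of the underside.
- ball1: Glazed porcelain ball, 26 mm across, 21 g, plain blue glaze, rolls and slides freely, one of six alike; origin at its centre. It starts in the boat.
- ball2: Another of the six balls, the same as ball1.
- ball3: Another of the six balls, the same as ball1.
- ball4: Another of the six balls, the same as ball1.
- ball5: Another of the six balls, the same as ball1.
- ball6: Another of the six balls, the same as ball1.
There are look-alikes about, which are no part of the job. What is shaped like the saucer but red or white is not meant.

How it is judged:
On the way, in this order (a step that is already met when the one before it is completed fails the run):
1. The boat stands upright on the table, out of the tray, and is let go (height (world z) of boat below 0.005 m and angle between boat's own z axis and vertical below 0.1 rad and contact force between the fingers and boat below 0.05 N and linear speed of boat below 0.03 m/s), for 0.2 s.
2. Held by its handle, the boat is tipped with its spout low over the saucer (contact force between the fingers and boat_handle above 0.5 N and angle between boat's own z axis and vertical above 0.9 rad and horizontal distance between boat_spout and saucer below 0.085 m and z of boat_spout in the frame of saucer below 0.08 m), for 0.2 s.
At the end, for the whole second after the job is handed in: All six balls lie at rest in the saucer (centres within 75 mm of its axis, 10 to 60 mm above its underside); the saucer is level and within 40 mm of where it was; the boat stands upright (within 0.1 rad) on the table itself, released and at rest (all of step 1 and horizontal distance between each of ball1, ball2, ball3, ball4, ball5, ball6 and saucer below 0.075 m and z of ball1 in the frame of saucer between 0.01 and 0.06 m and linear speed of each of ball1, ball2, ball3, ball4, ball5, ball6 below 0.05 m/s and z of ball2 in the frame of saucer between 0.01 and 0.06 m and z of ball3 in the frame of saucer between 0.01 and 0.06 m and z of ball4 in the frame of saucer between 0.01 and 0.06 m and z of ball5 in the frame of saucer between 0.01 and 0.06 m and z of ball6 in the frame of saucer between 0.01 and 0.06 m and distance of saucer from where it was at the start of the episode below 0.04 m and angle between saucer's own z axis and vertical below 0.08 rad); the robot touches nothing.
It fails at once if A ball is outside the boat while more than 11 cm above the table: tipped from too high ((height (world z) of ball1 above 0.11 m and distance between ball1 and boat_middle above 0.1 m) or (height (world z) of ball2 above 0.11 m and distance between ball2 and boat_middle above 0.1 m) or (height (world z) of ball3 above 0.11 m and distance between ball3 and boat_middle above 0.1 m) or (height (world z) of ball4 above 0.11 m and distance between ball4 and boat_middle above 0.1 m) or (height (world z) of ball5 above 0.11 m and distance between ball5 and boat_middle above 0.1 m) or (height (world z) of ball6 above 0.11 m and distance between ball6 and boat_middle above 0.1 m)).
It fails at once if A bystander is moved by more than 30 mm (distance of any of bowls, plates, jar from where it was at the start of the episode above 0.03 m).
It also fails if it takes over 67 s, if anything falls off the work surface, if the arm or the gripper's body presses on something with over 40 N, if the wrist force passes 120 N, or if a joint passes its speed limit or range.

## Working session

There is one attempt and no reset: what is moved stays moved. The work goes in short steps, Python scripts to look and compute and a tool call to move; the robot and the scene stay as the last step left them, time stands still between calls to the robot, and variables do not carry over. Pictures are saved under pics/ and viewed, about 8 in all and at most 12, crops included, and the job is handed in when it is done.

Besides the shell and the picture viewer there is one more tool, called after ">>>" as name([rows], argument=value, ...), one row to a line, values as JSON. move_arm: Moves the arm, as the interface text tells. Its arguments: {"type":"object","properties":{"targets":{"type":"array"}},"required":["targets"]}

```bash
mkdir -p pics; cat > h.py <<'E'
import numpy as np, cv2
from scipy.spatial.transform import Rotation as R
from plant import ctrl, vision, order
def K(s):
    f=240/np.tan(np.radians(s["fov_y"])/2)
    return np.array([[f,0,s["cx"]],[0,f,s["cy"]],[0,0,1]])
def cloud(s):
    h,w=s["depth"].shape
    u,v=np.meshgrid(np.arange(w),np.arange(h))
    p=cv2.undistortPoints(np.stack([u,v],-1).reshape(-1,1,2).astype(np.float64),K(s),np.array(s["distortion"])).reshape(h,w,2)
    d=s["depth"]; c=np.dstack([p[...,0]*d,p[...,1]*d,d])
    Rm=cv2.Rodrigues(np.array(s["rvec"],float))[0]
    w_=(c-np.array(s["tvec"],float).ravel())@Rm
    w_[d==0]=np.nan
    return w_
def proj(s,P):
    return cv2.projectPoints(np.array(P,float).reshape(-1,1,3),np.array(s["rvec"],float),np.array(s["tvec"],float),K(s),np.array(s["distortion"],float))[0].reshape(-1,2)
def snap(name,fn):
    s=vision.snapshot(name); cv2.imwrite("pics/"+fn,s["frame"]); return s
E
python3 - <<'E'
from h import *
import pickle
for n in("scene","top"):
    s=snap(n,n+"0.png"); pickle.dump(s,open(n+"0.pkl","wb"))
    c=-cv2.Rodrigues(np.array(s["rvec"],float))[0].T@np.array(s["tvec"],float).ravel();print(n,c,s["fov_y"])
print(ctrl.sense(),ctrl.pinch_z)
E
```

```text
scene [1.16556502 0.61856452 1.58056984] 42.46427908650177
top [ 0.29163413 -0.01189723  1.46836097] 51.62855478490415
{'clock': 0.1, 'q': array([-1.20389063,  0.38420837,  0.01638193,  1.37103037, -0.00630988,
        1.38820265, -0.04646239]), 'qvel': array([-1.19802364e-03, -2.29760453e-03,  7.49581049e-04, -3.13936162e-03,
        8.37264600e-05, -1.21895562e-03,  2.95654847e-03]), 'joint_efforts': array([ 3.19143757e-03, -6.29121637e+01,  8.47400073e-01, -3.72757065e+01,
        1.66380027e-02,  1.04186306e-02, -6.58720251e-05]), 'tool_pos': array([0.26019489, 0.56772175, 0.20555358]), 'eef_rot': array([-1.38338906, -0.88601033,  0.88847991]), 'contact_force': array([-0.01506793,  0.05490041, -0.97793872]), 'moment': array([0.00917049, 0.02747336, 0.00812564]), 'finger_gap': 0.0854199895781563} 0.0187
```

View pics/top0.png

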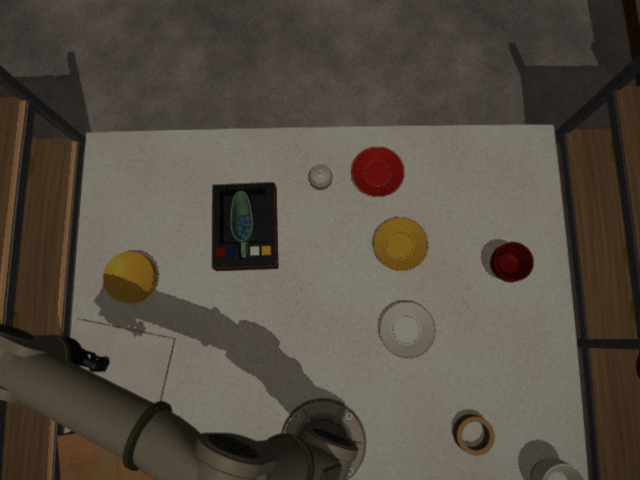

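View pics/scene0.png

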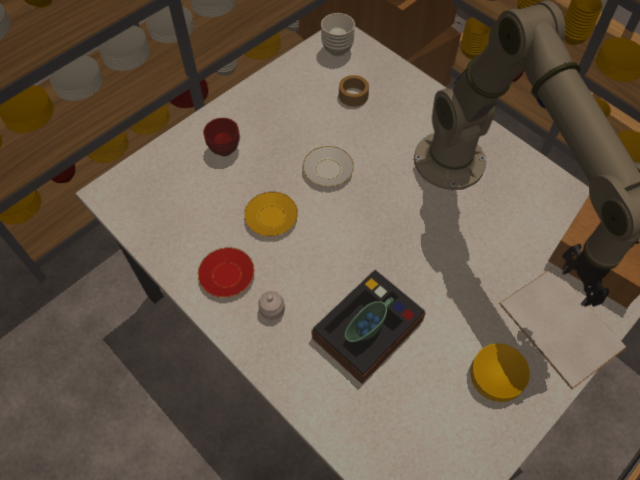

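Top view: tray at (245,226) with the boat's spout up, away from the robot. The yellow saucer is at (401,244), the red and white look-alikes at (377,171) and (407,329), the jar at (320,177), and the yellow plate stack at (130,277). Now I'll measure positions.

```bash
python3 - <<'E'
from h import *
import pickle
s=pickle.load(open("top0.pkl","rb"));c=cloud(s);f=s["frame"].astype(int)
hsv=cv2.cvtColor(s["frame"],cv2.COLOR_BGR2HSV)
def box(u0,v0,u1,v1,m,lab):
    M=np.zeros(m.shape,bool);M[v0:v1,u0:u1]=1;M&=m&np.isfinite(c[...,2])
    P=c[M];print(lab,len(P),'min',np.percentile(P,1,axis=0).round(3),'max',np.percentile(P,99,axis=0).round(3))
    r=cv2.minAreaRect((P[:,:2]*1000).astype(np.float32));print('  rect',np.round(r[0],1),np.round(r[1],1),round(r[2],2));return P
z=c[...,2]
box(360,205,440,280,z>.015,'saucer')
box(340,135,415,205,z>.015,'red')
box(365,290,445,365,z>.015,'white')
box(200,170,290,280,(z>.065)&(z<.08),'tray')
P=box(225,188,258,262,(z>.08)&(z<.105),'boat rim')
box(300,155,340,195,z>.015,'jar')
box(95,240,165,310,z>.03,'plates')
box(485,235,540,290,z>.03,'bowl')
g=(hsv[...,0]>60)&(hsv[...,0]<95)&(hsv[...,1]>50)
P=box(225,185,260,262,g&(z>.04),'boat green')
print(np.isnan(z[300:,:]).mean(), z[100:140,200:300].mean())
cv2.imwrite("pics/c1.png",cv2.resize(s["frame"][160:290,190:310],None,fx=5,fy=5,interpolation=2)[:600])
E
```

```text
saucer 871 min [ 0.484 -0.316  0.015] max [ 0.642 -0.16   0.029]
  rect [ 563.  -238.1] [162.8 161.8] 66.16
red 825 min [ 0.71  -0.258  0.015] max [ 0.868 -0.1    0.028]
  rect [ 789.9 -178.5] [161.3 162.3] 47.76
white 972 min [ 0.233 -0.323  0.015] max [ 0.39  -0.168  0.029]
  rect [ 311.5 -244.8] [158.7 162.4] 88.27
tray 2711 min [0.497 0.132 0.066] max [0.741 0.314 0.079]
  rect [619.2 222.2] [249.9 183.6] 1.81
boat rim 292 min [0.525 0.194 0.08 ] max [0.709 0.259 0.099]
  rect [610.4 232.4] [ 78.2 198.7] 89.68
jar 487 min [ 0.734 -0.035  0.023] max [0.797 0.031 0.095]
  rect [766.2  -3.6] [69.5 67.5] 87.57
plates 2150 min [0.4   0.487 0.032] max [0.54  0.63  0.058]
  rect [471.1 560. ] [149.6 150.3] 22.71
bowl 1385 min [ 0.441 -0.596  0.042] max [ 0.547 -0.49   0.097]
  rect [ 495. -544.] [111.2 111.9] 33.95
boat green 257 min [0.529 0.189 0.042] max [0.725 0.255 0.099]
  rect [628.  210.3] [203.7  93.4] 8.36
0.0039409722222222224 nan
```

View pics/c1.png

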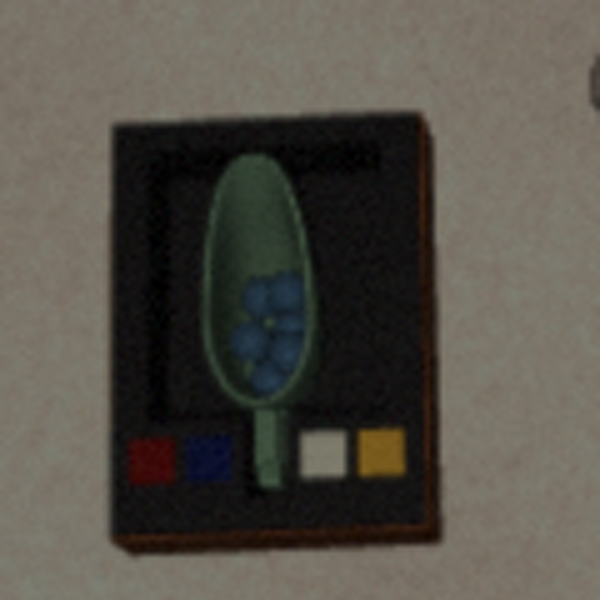

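```bash
python3 - <<'E'
from h import *
s=ctrl.sense();M=R.from_rotvec(s["eef_rot"]).as_matrix();print(M.round(3))
# target: tool y down, tool x along tray y or -y
a=np.radians(2.0); hd=np.array([np.cos(a),np.sin(a),0]); lat=np.array([-np.sin(a),np.cos(a),0])
for sg in(1,-1):
    X=sg*lat;Y=np.array([0,0,-1.]);Z=np.cross(X,Y);T=np.c_[X,Y,Z]
    r=R.from_matrix(M.T@T).as_rotvec(degrees=True);P=np.array([.619,.222,0])+.005*hd;P[2]=.2
    print(sg,r.round(1),(M.T@(P-s["tool_pos"])*1000).round(1),(T.T@(P-s["tool_pos"])*1000).round(1))
E
```

```text
[[ 0.417 -0.001 -0.909]
 [ 0.909 -0.002  0.417]
 [-0.002 -1.    -0.   ]]
1 [ -0.  -26.6  -0.1] [-162.6    5.9 -474.7] [-358.     5.6 -351.5]
-1 [ 1.000e-01  1.534e+02 -0.000e+00] [-162.6    5.9 -474.7] [358.    5.6 351.5]
```

>>> move_arm([
  [[-14,0,-40,0,0,0,85],[-14,0,-40,0,0,0,85],[-14,0,-40,0,0,0,85],[-14,0,-40,0,0,0,85],[-14,0,-40,0,0,0,85],[-14,0,-40,0,0,0,85],[-14,0,-40,0,0,0,85],[-14,0,-40,0,0,0,85]],
])

```text
clock: 1.1
tool_pos: [0.5052, 0.3319, 0.206]
eef_rot: [-1.382, -0.886, 0.888]
contact_force: [0.3, 0.5, 0.4]
finger_gap: 0.0853
```

```bash
cat > log.py <<'E'
from h import *
import json
s=ctrl.sense()
open("log.txt","a").write(json.dumps([list(map(float,s[k])) for k in("q","tool_pos","eef_rot")])+"\n")
E
cat > rel.py <<'E'
# rel(target pos, target R): shift in current tool axes (mm), turn (deg)
from h import *
def rel(P,T):
    s=ctrl.sense();M=R.from_rotvec(s["eef_rot"]).as_matrix()
    print("shift",(M.T@(np.array(P)-s["tool_pos"])*1000).round(1),"turn",R.from_matrix(M.T@T).as_rotvec(degrees=True).round(2),"pos",s["tool_pos"].round(4),"F",s["contact_force"].round(1),"gap",round(s["finger_gap"],4),"t",round(s["clock"],2),"q",s["q"].round(2))
def down(yaw): # tool y down, boat heading yaw deg, tool z = -heading
    a=np.radians(yaw);h=np.array([np.cos(a),np.sin(a),0]);l=np.array([-np.sin(a),np.cos(a),0])
    return np.c_[l,[0,0,-1.],-h]
E
python3 - <<'E'
import log
from rel import *
rel([.624,.222,.2],down(2))
E
```

```text
shift [ -50.4    6.  -153.7] turn [ -0.04 -26.62  -0.04] pos [0.5052 0.3319 0.206 ] F [0.3 0.5 0.4] gap 0.0853 t 1.1 q [-0.77  0.34  0.18  1.44 -0.06  1.37  0.55]
```

>>> move_arm([
  [[-12.6,1.5,-38.4,0,0,0,85],[-12.6,1.5,-38.4,0,0,0,85],[-12.6,1.5,-38.4,0,0,0,85],[-12.6,1.5,-38.4,0,0,0,85],[0,0,0,0,-6.65,0,85],[0,0,0,0,-6.65,0,85],[0,0,0,0,-6.65,0,85],[0,0,0,0,-6.65,0,85]],
])

```text
clock: 2.1
tool_pos: [0.623, 0.2231, 0.1998]
eef_rot: [-1.19, -1.236, 1.238]
contact_force: [-0.0, -1.0, -0.1]
finger_gap: 0.0851
```

```bash
python3 - <<'E'
import log
from rel import *
rel([.624,.222,.053],down(2))
s=snap("top","top1.png");print(proj(s,[[.619,.222,.088],[.713,.222,.098],[.566,.222,.093]]))
cv2.imwrite("pics/c2.png",cv2.resize(s["frame"][160:290,190:310],None,fx=5,fy=5,interpolation=2)[:600])
E
```

```text
shift [ -1.1 146.8  -1.2] turn [-0.07  0.19 -0.03] pos [0.623  0.2231 0.1998] F [-0.  -1.  -0.1] gap 0.0851 t 2.1 q [-0.5   0.47  0.16  1.27 -0.07  1.41  1.26]
[[242.26818379 222.2128403 ]
 [242.25909756 189.64697026]
 [241.67021079 240.02315046]]
```

View pics/c2.png

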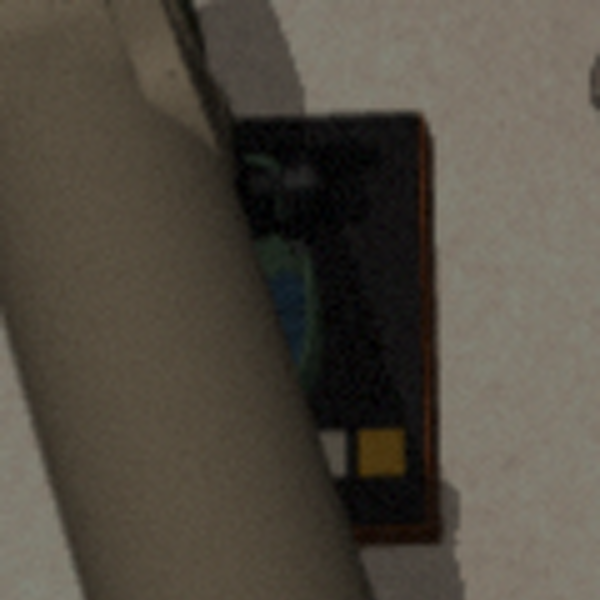

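Boat position agrees with the first picture (spout about (241,191), predicted (242,190)); the arm hides most of it now. Descending.

>>> move_arm([
  [[-1,20,-1,0,0,0,85],[0,24,0,0,0,0,85],[0,24,0,0,0,0,85],[0,24,0,0,0,0,85],[0,24,0,0,0,0,85],[0,20,0,0,0,0,85],[0,17,0,0,0,0,85],[0,0,0,0,0,0,85]],
])

```text
clock: 3.15
tool_pos: [0.6233, 0.2219, 0.0458]
eef_rot: [-1.192, -1.232, 1.236]
contact_force: [-0.5, 0.6, -0.0]
finger_gap: 0.0851
```

>>> move_arm([
  [[0,0,0,0,0,0,60],[0,0,0,0,0,0,50],[0,0,0,0,0,0,40],[0,0,0,0,0,0,40],[0,0,0,0,0,0,40],[0,0,0,0,0,0,40],[0,-5,0,0,0,0,40],[0,-5,0,0,0,0,40]],
])

```text
clock: 4.15
tool_pos: [0.6234, 0.2215, 0.0567]
eef_rot: [-1.192, -1.232, 1.236]
contact_force: [0.6, -0.0, -5.4]
finger_gap: 0.0619
```

```bash
python3 - <<'E'
import log
from rel import *
rel([.624,.222,.053],down(2))
E
cat > fit.py <<'E'
from h import *
import json
from scipy.optimize import least_squares
L=[json.loads(l) for l in open("log.txt")]
Rz=lambda a:R.from_euler('z',a).as_matrix();Ry=lambda a:R.from_euler('y',a).as_matrix()
# z-y-z-y-z-y-z chain; unknown lengths, base yaw, signs
def fk(q,p,sg):
    h,a,e,b,c,y0,o=p[:7];q=np.array(q)*sg
    T=Rz(q[0]+y0);P=np.array([0,0,h]);T=T@Ry(q[1])@Rz(q[2]);P=P+T@[e,0,a];T=T@Ry(q[3]);P=P+T@[-e,0,b]
    T=T@Rz(q[4])@Ry(q[5]);P=P+T@[o,0,c]
    T=T@Rz(q[6]);return P,T
if __name__=="__main__":
    best=[]
    import itertools
    for s in itertools.product([1,-1],repeat=4):
        sg=np.array([s[0],1,s[1],1,s[2],1,s[3]])
        for y0 in(0,1.57,3.14,-1.57):
            def f(p):
                r=[]
                for q,t,e in L:
                    P,T=fk(q,p,sg);M=R.from_rotvec(e).as_matrix()
                    D=M.T@T; r+=list((P-t)*10)
                    # approach axis match; tool roll constant offset p[7]
                    F=T@Rz(p[7])@np.array([[1,0,0],[0,0,-1],[0,1,0.]]).T   # tool x=X, y=Z, z=-Y
                    r+=list((M-F).ravel())
                return r
            for o in (0,1.57,3.14,-1.57):
                g=least_squares(f,[.3,.4,0,.4,.25,y0,0,o]);best.append((g.cost,s,g.x))
    best.sort(key=lambda b:b[0])
    for b in best[:4]:print(b[0],b[1],b[2].round(4))
    import pickle;pickle.dump(best[0],open("fit.pkl","wb"))
E
python3 fit.py
```

```text
shift [ 0.5  3.7 -0.6] turn [-0.13 -0.04 -0.07] pos [0.6234 0.2215 0.0567] F [ 0.6 -0.  -5.4] gap 0.0619 t 4.15 q [-0.49  0.57  0.14  1.45 -0.08  1.13  1.27]
Still running in the background as job /tmp/bash_jobs.1000/266bbc0aaf3e (pid 645). You'll get a notice when it ends.
```

```bash
kill -- -$(cat /tmp/bash_jobs.1000/266bbc0aaf3e/pid); export OMP_NUM_THREADS=1
sed -i 's/itertools.product(\[1,-1\],repeat=4)/[(-1,-1,a,b) for a in(1,-1) for b in (1,-1)]/; s/(0,1.57,3.14,-1.57):$/(0,):/; s/for o in (0,):/for o in (0,1.57,3.14,-1.57):/; s/\[.3,.4,0,.4,.25,y0,0,o\])/[.3,.4,0,.4,.25,y0,0,o],max_nfev=40)/' fit.py
grep -n "for o in\|for y0" fit.py; time timeout 60 python3 fit.py
```

```text
17:        for y0 in(0,):
27:            for o in (0,1.57,3.14,-1.57):
11.942732954404878 (-1, -1, 1, 1) [-1.7800e-01  4.4860e-01  8.0000e-04  4.6120e-01 -5.3000e-02 -6.0000e-02
 -3.7000e-03  3.1006e+00]
11.95196888766602 (-1, -1, 1, -1) [-0.4194  0.4456  0.0017  0.4606 -0.2988 -0.1129 -0.0019 -0.2022]
11.952697261649545 (-1, -1, 1, -1) [-1.6000e-02  4.5000e-01  4.0000e-04  4.6160e-01  1.1160e-01 -2.4600e-02
 -4.0000e-03 -1.4982e+00]
11.960196277612154 (-1, -1, 1, 1) [-6.1460e-01  4.4240e-01  2.7000e-03  4.6000e-01 -4.9810e-01 -1.5590e-01
  9.0000e-04 -1.8961e+00]
real	0m4.798s
user	0m4.278s
sys	0m0.264s
```

>>> move_arm([
  [[0,-20,0,0,0,0,40],[0,-20,0,0,0,0,40],[0,-20,0,0,0,0,40],[0,-20,0,0,0,0,40],[0,-20,0,0,0,0,40],[0,-5,0,0,0,0,40],[0,0,0,0,0,0,40],[0,0,0,0,0,0,40]],
])

```text
clock: 5.15
tool_pos: [0.6237, 0.222, 0.1614]
eef_rot: [-1.192, -1.233, 1.236]
contact_force: [-0.3, -0.4, -5.1]
finger_gap: 0.0616
```

```bash
export OMP_NUM_THREADS=1; sed -i 's/\[0,1,0.\]\]).T/[0,1,0.]])/' fit.py; python3 -c "import log"; timeout 60 python3 fit.py
```

```text
0.0002670736628855133 (-1, -1, -1, -1) [-8.9120e-01  4.4510e-01  3.0000e-04  4.6350e-01 -7.6950e-01 -4.7900e-02
 -2.6000e-03  3.0937e+00]
0.0002670736628857808 (-1, -1, -1, -1) [-8.9120e-01  4.4510e-01  3.0000e-04  4.6350e-01 -7.6950e-01 -4.7900e-02
 -2.6000e-03 -3.1895e+00]
0.00026707366288729177 (-1, -1, -1, -1) [-8.9120e-01  4.4510e-01  3.0000e-04  4.6350e-01 -7.6960e-01 -4.7900e-02
 -2.6000e-03  3.0937e+00]
0.08020241860413876 (-1, -1, 1, -1) [-2.4920e-01  4.4740e-01  1.3000e-03  4.6100e-01 -1.2560e-01 -7.5400e-02
 -3.2000e-03 -3.1784e+00]
```

>>> move_arm([
  [[0,0,0,-4,0,0,40],[0,0,0,-4,0,0,40],[0,0,0,-4,0,0,40],[0,0,0,0,0,0,40],[0,0,0,0,0,0,40],[0,0,0,0,0,0,40],[0,0,0,0,0,0,40],[0,0,0,0,0,0,40]],
])

```text
clock: 6.15
tool_pos: [0.6245, 0.2221, 0.1623]
eef_rot: [-1.343, -1.389, 1.126]
contact_force: [0.4, 0.1, -4.7]
finger_gap: 0.0619
```

```bash
export OMP_NUM_THREADS=1; python3 -c "import log"; timeout 60 python3 fit.py|head -3
cat > ik.py <<'E'
from fit import *
import pickle
_,s,p=pickle.load(open("fit.pkl","rb"));sg=np.array([s[0],1,s[1],1,s[2],1,s[3]])
lo=np.array([-2.95,-.25,-1.52,.18,-1.44,.02,-3.01]);hi=np.array([2.95,2.06,1.56,2.33,4.58,2.06,3.01])
B=np.array([[1,0,0],[0,0,-1],[0,1,0.]])
def FK(q):
    P,T=fk(q,p,sg);return P,T@Rz(p[7])@B
def IK(P,T,q0,w=1e-3):
    f=lambda q:np.r_[(FK(q)[0]-P)*10,(FK(q)[1]-T).ravel()*3,(q-q0)*w]
    g=least_squares(f,np.clip(q0,lo+.05,hi-.05),bounds=(lo+.03,hi-.03),max_nfev=60)
    r=f(g.x);return g.x,np.linalg.norm(r[:3])*100,np.degrees(np.linalg.norm(r[3:12])/3/1.414)
def tool(yaw,pitch): # approach dir pitched down from boat heading; tool x = lateral (heading's left)
    a,b=np.radians([yaw,pitch]);h=np.array([np.cos(a),np.sin(a),0]);l=np.array([-np.sin(a),np.cos(a),0])
    Y=np.cos(b)*h-np.sin(b)*np.array([0,0,1.]);return np.c_[l,Y,np.cross(l,Y)]
E
cat > plan.py <<'E'
from ik import *
q0=ctrl.sense()["q"]
S=np.array([.563,-.238,0])
for yaw in(-90,-75,-60,-105):
  h=np.array([np.cos(np.radians(yaw)),np.sin(np.radians(yaw)),0])
  O=S-h*.178
  q1,e,a=IK(np.r_[(O+.005*h)[:2],.06],tool(yaw,90),q0);print(yaw,"place",O[:2].round(3),q1.round(2),e.round(1),a.round(1))
  for p0 in(40,50,60):
   for flip in(0,1):
    q=q1.copy()
    if flip: q[6]+=np.pi*(-1 if q[6]>0 else 1)
    out=[]
    T0=tool(yaw,p0)
    for th,back,sz in((0,.084,.086),(25,.03,.062),(50,.03,.055),(80,.03,.05),(85,.03,.05)):
        c,sn=np.cos(np.radians(th)),np.sin(np.radians(th))
        g=lambda x,z:h*(x*c+z*sn)+np.array([0,0,1])*(-x*sn+z*c)
        sp=S-h*back+[0,0,sz]; G=sp-g(.094,.086)+g(-.0875,.035)
        T=tool(yaw,p0+th)
        if flip:T=T@np.diag([-1,1,-1])
        P=G+T[:,1]*.0187
        q,e,a=IK(P,T,q);out.append((round(e,1),round(a,1)))
    print("  ",p0,flip,out,q.round(2))
E
timeout 200 python3 plan.py
```

```text
0.00043620839223745155 (-1, -1, -1, -1) [ 2.5980e-01  4.4880e-01  2.8000e-03  4.6170e-01  3.8660e-01 -4.8000e-02
 -1.8000e-03  3.0938e+00]
0.00043620839223746245 (-1, -1, -1, -1) [ 2.5980e-01  4.4880e-01  2.8000e-03  4.6170e-01  3.8660e-01 -4.8000e-02
-90 place [ 0.563 -0.06 ] [-0.36  0.42  0.53  1.73 -0.24  1.06  0.25] 0.0 0.0
   40 0 [(np.float64(0.0), np.float64(0.0)), (np.float64(0.0), np.float64(0.0)), (np.float64(0.0), np.float64(0.0)), (np.float64(0.0), np.float64(0.0)), (np.float64(0.0), np.float64(0.0))] [ 0.31  0.51  0.3   1.35 -0.62  1.69  0.65]
   40 1 [(np.float64(9.4), np.float64(2.5)), (np.float64(0.0), np.float64(0.0)), (np.float64(0.0), np.float64(0.0)), (np.float64(0.0), np.float64(0.0)), (np.float64(0.0), np.float64(0.0))] [-0.06  0.66  0.91  1.35 -0.9   1.86 -2.32]
   50 0 [(np.float64(0.0), np.float64(0.0)), (np.float64(0.0), np.float64(0.0)), (np.float64(0.0), np.float64(0.0)), (np.float64(0.0), np.float64(0.0)), (np.float64(0.0), np.float64(0.0))] [ 0.64  0.59 -0.1   1.31 -0.58  1.72  0.6 ]
   50 1 [(np.float64(0.0), np.float64(0.0)), (np.float64(0.0), np.float
[... 4360 characters left out ...]
   50 1 [(np.float64(31.5), np.float64(7.6)), (np.float64(0.0), np.float64(0.0)), (np.float64(0.0), np.float64(0.0)), (np.float64(0.0), np.float64(0.0)), (np.float64(0.0), np.float64(0.0))] [-0.05  0.73  1.04  1.43 -1.18  1.91 -2.41]
   60 0 [(np.float64(0.0), np.float64(0.0)), (np.float64(0.0), np.float64(0.0)), (np.float64(0.0), np.float64(0.0)), (np.float64(0.0), np.float64(0.0)), (np.float64(0.0), np.float64(0.0))] [ 0.73  0.59 -0.11  1.43 -0.79  1.62  0.54]
   60 1 [(np.float64(17.4), np.float64(3.9)), (np.float64(0.0), np.float64(0.0)), (np.float64(0.0), np.float64(0.0)), (np.float64(0.0), np.float64(0.0)), (np.float64(0.0), np.float64(0.0))] [ 0.13  0.73  0.83  1.42 -1.21  1.94 -2.4 ]
```

>>> move_arm([
  [[0,0,0,4,0,0,40],[-12,0,2,4,0,0,40],[-24,0,5,4,0,0,40],[-27,0,5.5,0,0,0,40],[-27,0,5.5,0,0,0,40],[-27,0,5.5,0,0,0,40],[-27,0,5.5,0,0,0,40],[-27,0,5.5,0,0,0,40]],
])

```text
clock: 7.15
tool_pos: [0.5959, 0.0492, 0.162]
eef_rot: [-1.193, -1.235, 1.234]
contact_force: [0.3, 0.0, -4.4]
finger_gap: 0.0615
```

```bash
python3 - <<'E'
import log
from rel import *
rel([.563,-.065,.16],down(2))
E
```

```text
shift [-113.     2.    36.8] turn [ 0.04 -0.02 -0.  ] pos [0.5959 0.0492 0.162 ] F [ 0.3  0.  -4.4] gap 0.0615 t 7.15 q [-0.3   0.35  0.22  1.53 -0.08  1.27  1.53]
```

>>> move_arm([
  [[-27,0,9,0,0,0,40],[-27,0,9,0,0,0,40],[-27,0,9,0,0,0,40],[-20,0,6,0,0,0,40],[-12,0,3.8,0,5,0,40],[0,0,0,0,8,0,40],[0,0,0,0,9,0,40],[0,0,0,0,9,0,40]],
])

```text
clock: 8.15
tool_pos: [0.5632, -0.0639, 0.162]
eef_rot: [-1.409, -0.825, 0.825]
contact_force: [-0.6, -0.6, -5.9]
finger_gap: 0.0617
```

>>> move_arm([
  [[0,0,0,0,9,0,40],[0,0,0,0,9,0,40],[0,0,0,0,9,0,40],[0,0,0,0,9,0,40],[0,0,0,0,9,0,40],[0,5,0,0,9,0,40],[0,15,0,0,7,0,40],[0,20,0,0,0,0,40]],
])

```text
clock: 9.15
tool_pos: [0.5637, -0.0637, 0.122]
eef_rot: [-1.571, -0.0, -0.002]
contact_force: [0.7, 0.8, -4.7]
finger_gap: 0.0614
```

```bash
python3 - <<'E'
import log
from rel import *
rel([.563,-.065,.034],down(-90))
E
```

```text
shift [-0.8 88.  -1.3] turn [-0.   -0.08  0.1 ] pos [ 0.5637 -0.0637  0.122 ] F [ 0.7  0.8 -4.7] gap 0.0614 t 9.15 q [-0.34  0.34  0.5   1.67 -0.17  1.17  0.2 ]
```

>>> move_arm([
  [[-0.8,18,-1.3,0,0,0,40],[0,18,0,0,0,0,40],[0,18,0,0,0,0,40],[0,14,0,0,0,0,40],[0,8,0,0,0,0,40],[0,6,0,0,0,0,40],[0,2.5,0,0,0,0,40],[0,0,0,0,0,0,40]],
])

```text
clock: 10.15
tool_pos: [0.5623, -0.0654, 0.0377]
eef_rot: [-1.571, -0.0, -0.001]
contact_force: [-0.4, 0.0, -4.8]
finger_gap: 0.0617
```

>>> move_arm([
  [[0,1,0,0,0,0,40],[0,1,0,0,0,0,40],[0,1,0,0,0,0,40],[0,0.5,0,0,0,0,40],[0,0.5,0,0,0,0,40],[0,0,0,0,0,0,40],[0,0,0,0,0,0,40],[0,0,0,0,0,0,40]],
])

```text
clock: 11.15
tool_pos: [0.5628, -0.0658, 0.0368]
eef_rot: [-1.57, -0.001, -0.002]
contact_force: [-10.8, 1.3, 25.9]
finger_gap: 0.0615
```

>>> move_arm([
  [[0,-1.5,0,0,0,0,40],[0,-1.5,0,0,0,0,40],[0,0,0,0,0,0,70],[0,0,0,0,0,0,85],[0,0,0,0,0,0,85],[0,0,0,0,0,0,85],[0,0,0,0,0,0,85],[0,-10,0,0,0,0,85]],
])

```text
clock: 12.15
tool_pos: [0.5613, -0.0653, 0.046]
eef_rot: [-1.571, 0.002, 0.001]
contact_force: [-0.5, 0.2, 0.0]
finger_gap: 0.0852
```

>>> move_arm([
  [[0,-20,0,0,0,0,85],[0,-25,0,0,0,0,85],[0,-25,0,0,0,0,85],[0,-25,0,0,0,0,85],[0,-25,0,0,0,0,85],[0,-25,10,0,0,0,85],[0,-10,30,-5,0,0,85],[0,0,40,-8,0,0,85]],
])

```text
clock: 13.15
tool_pos: [0.5636, 0.0117, 0.2012]
eef_rot: [-1.801, 0.002, -0.011]
contact_force: [1.8, 0.7, -0.7]
finger_gap: 0.0851
```

```bash
python3 - <<'E'
import log
from rel import *
rel([.563,.0,.2],down(-90))
import pickle
for n,f in(("scene","scene2.png"),("top","top2.png")):
    s=snap(n,f); pickle.dump(s,open(f[:-3]+"pkl","wb"))
    uv=proj(s,[[.563,-.238,.0],[.563,-.154,.086],[.563,-.007,.081],[.563,.0275,.059]]).round(1);print(uv)
    u,v=uv.mean(0).astype(int);cr=s["frame"][max(v-60,0):v+60,u-75:u+75];print(max(v-60,0),u-75);cv2.imwrite("pics/c_"+f,cv2.resize(cr,None,fx=4,fy=4,interpolation=2))
a=cv2.imread("pics/c_scene2.png");b=cv2.imread("pics/c_top2.png");cv2.imwrite("pics/c3.png",cv2.resize(np.vstack([a,b]),None,fx=.625,fy=.625))
E
```

```text
shift [ -0.5   3.9 -11.1] turn [13.17 -0.48  0.33] pos [0.5636 0.0117 0.2012] F [ 1.8  0.7 -0.7] gap 0.0851 t 13.15 q [-0.61  0.29  0.47  1.57  0.1   1.35 -0.18]
[[270.6 216.6]
 [287.7 217.8]
 [323.2 250.2]
 [331.8 261.7]]
176 228
[[399.4 244.7]
 [374.3 239.6]
 [322.5 240.7]
 [310.6 242.3]]
181 276
```

View pics/c3.png

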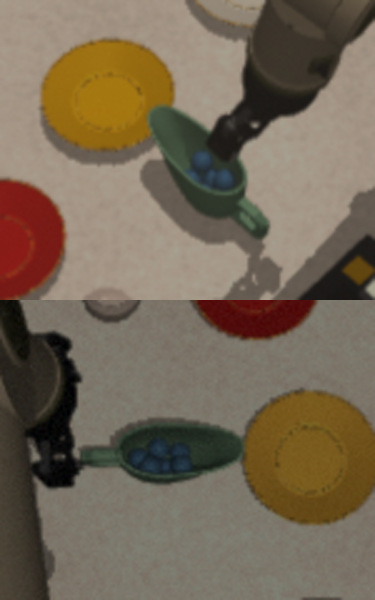

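The boat stands with its spout at about (374,240), just off the saucer's rim, all six balls inside and the handle near (309,243). I'll refine the handle axis from depth.

```bash
python3 - <<'E'
from h import *
import pickle
for f in("top2.pkl","scene2.pkl"):
    s=pickle.load(open(f,"rb"));c=cloud(s);hsv=cv2.cvtColor(s["frame"],cv2.COLOR_BGR2HSV)
    g=(hsv[...,0]>55)&(hsv[...,0]<90)&(hsv[...,1]>45)&(c[...,2]>.02)&(c[...,2]<.12)&(abs(c[...,0]-.563)<.06)&(c[...,1]>-.17)&(c[...,1]<.05)
    P=c[g];print(f,len(P),P.min(0).round(3),P.max(0).round(3))
    for a,b in((.018,.035),(.008,.018),(-.002,.008),(-.03,-.01),(-.06,-.04),(-.1,-.07),(-.13,-.1),(-.145,-.13),(-.16,-.145)):
        Q=P[(P[:,1]>a)&(P[:,1]<b)]
        if len(Q):
            m=Q
            print(a,b,len(Q),'x',Q[:,0].min().round(4),Q[:,0].max().round(4),'mid',((Q[:,0].min()+Q[:,0].max())/2).round(4),'med',np.median(Q,0).round(4))
E
```

```text
top2.pkl 537 [ 0.531 -0.148  0.02 ] [0.593 0.033 0.092]
0.018 0.035 22 x 0.5564 0.5674 mid 0.5619 med [0.5619 0.0251 0.0514]
0.008 0.018 17 x 0.5578 0.5678 mid 0.5628 med [0.5617 0.012  0.0578]
-0.002 0.008 13 x 0.5572 0.5675 mid 0.5624 med [0.5615 0.0032 0.0562]
-0.03 -0.01 64 x 0.5382 0.5863 mid 0.5623 med [ 0.5752 -0.0173  0.0592]
-0.06 -0.04 54 x 0.5312 0.5929 mid 0.562 med [ 0.5896 -0.0498  0.0558]
-0.1 -0.07 88 x 0.532 0.5924 mid 0.5622 med [ 0.5865 -0.0878  0.0521]
-0.13 -0.1 158 x 0.5376 0.5906 mid 0.5641 med [ 0.5717 -0.1157  0.0509]
-0.145 -0.13 50 x 0.5465 0.58 mid 0.5632 med [ 0.5643 -0.1373  0.0768]
-0.16 -0.145 9 x 0.5522 0.5707 mid 0.5615 med [ 0.5636 -0.1456  0.0797]
scene2.pkl 50 [ 0.537 -0.099  0.02 ] [0.596 0.033 0.086]
0.018 0.035 10 x 0.5622 0.5722 mid 0.5672 med [0.566  0.0287 0.0556]
0.008 0.018 2 x 0.5652 0.5675 mid 0.5664 med [0.5664 0.0139 0.0408]
-0.002 0.008 1 x 0.5652 0.5652 mid 0.5652 med [0.5652 0.0025 0.057 ]
-0.03 -0.01 9 x 0.554 0.5905 mid 0.5722 med [ 0.5826 -0.0236  0.0772]
-0.06 -0.04 12 x 0.5374 0.5958 mid 0.5666 med [ 0.59   -0.0521  0.0703]
-0.1 -0.07 6 x 0.5441 0.5776 mid 0.5609 med [ 0.5685 -0.0859  0.0298]
```

```bash
cat > go.py <<'E'
from ik import *
from rel import rel
def tgt(yaw,p0,th,spout=None,grip=None):
    h=np.array([np.cos(np.radians(yaw)),np.sin(np.radians(yaw)),0])
    c,sn=np.cos(np.radians(th)),np.sin(np.radians(th))
    g=lambda x,z:h*(x*c+z*sn)+np.array([0,0,1])*(-x*sn+z*c)
    G=np.array(grip) if grip is not None else np.array(spout)-g(.094,.086)+g(-.0875,.035)
    T=tool(yaw,p0+th);return G+T[:,1]*.0187,T
E
python3 - <<'E'
from go import *
P,T=tgt(-90,50,0,grip=[.5625,.0275,.035]);pre=P-.12*T[:,1]
print(P,pre);rel(pre,T);rel(P,T)
E
```

```text
[0.5625     0.01547987 0.02067497] [0.5625     0.09261438 0.1126003 ]
shift [ 1.8 67.3 83.2] turn [-27.04   0.88   0.36] pos [0.5619 0.0266 0.1968] F [-0.5  0.6 -1.8] gap 0.0851 t 13.25 q [-0.62  0.29  0.46  1.57  0.1   1.35 -0.18]
shift [  0.7 174.2  28.6] turn [-27.04   0.88   0.36] pos [0.5619 0.0266 0.1968] F [-0.5  0.6 -1.8] gap 0.0851 t 13.25 q [-0.62  0.29  0.46  1.57  0.1   1.35 -0.18]
```

>>> move_arm([
  [[0.4,0,21,0,0.2,0.1,70],[0.4,0,21,0,0.2,0.1,60],[0.4,0,21,0,0.2,0.1,50],[0.4,0,21,0,0.2,0,45],[0,0,0,-6.75,0,0,45],[0,0,0,-6.75,0,0,45],[0,0,0,-6.75,0,0,45],[0,0,0,-6.75,0,0,45]],
])

```text
clock: 14.25
tool_pos: [0.5644, 0.0974, 0.1789]
eef_rot: [-2.272, 0.017, -0.007]
contact_force: [0.4, -0.1, 0.1]
finger_gap: 0.0453
```

```bash
python3 - <<'E'
import log
from go import *
P,T=tgt(-90,50,0,grip=[.5625,.0275,.035]);rel(P,T)
E
```

```text
shift [ -0.6 173.8  39.5] turn [ 0.18 -0.62 -0.58] pos [0.5644 0.0974 0.1789] F [ 0.4 -0.1  0.1] gap 0.0453 t 14.25 q [-0.9   0.58  0.46  1.42  0.37  1.55 -0.56]
```

>>> move_arm([
  [[-0.6,10,20,0.2,-0.6,-0.6,45],[0,20,19.5,0,0,0,45],[0,25,0,0,0,0,45],[0,25,0,0,0,0,45],[0,25,0,0,0,0,45],[0,20,0,0,0,0,45],[0,10,0,0,0,0,45],[0,0,0,0,0,0,45]],
])

```text
clock: 15.25
tool_pos: [0.5632, 0.0396, 0.0495]
eef_rot: [-2.265, 0.003, 0.0]
contact_force: [0.3, -0.1, 0.4]
finger_gap: 0.0448
```

```bash
python3 - <<'E'
import log
from go import *
P,T=tgt(-90,50,0,grip=[.5625,.0275,.035]);rel(P,T)
E
```

```text
shift [-0.6 37.6 -0.1] turn [-0.24 -0.05 -0.12] pos [0.5632 0.0396 0.0495] F [ 0.3 -0.1  0.4] gap 0.0448 t 15.25 q [-0.84  0.66  0.45  1.62  0.37  1.26 -0.61]
```

>>> move_arm([
  [[-0.6,10,0,-0.2,0,0,45],[0,12,0,0,0,0,45],[0,10,0,0,0,0,45],[0,5,0,0,0,0,45],[0,0,0,0,0,0,30],[0,0,0,0,0,0,15],[0,0,0,0,0,0,0],[0,0,0,0,0,0,0]],
])

```text
clock: 16.25
tool_pos: [0.5633, 0.0169, 0.0219]
eef_rot: [-2.268, -0.0, 0.0]
contact_force: [0.3, 2.5, 1.8]
finger_gap: 0.0113
```

>>> move_arm([
  [[0,0,0,0,0,0,0],[0,0,0,0,0,0,0],[0,0,0,0,0,0,0],[0,0,0,0,0,0,0],[0,0,0,0,0,0,0],[0,0,0,0,0,0,0],[0,0,0,0,0,0,0],[0,0,0,0,0,0,0]],
])

```text
clock: 17.25
tool_pos: [0.5629, 0.0165, 0.0216]
eef_rot: [-2.269, 0.001, 0.001]
contact_force: [0.4, 4.2, 5.2]
finger_gap: 0.0109
```

```bash
export OMP_NUM_THREADS=1; python3 - <<'E'
import log
from go import *
P,T=tgt(-90,50,0,grip=[.5625,.0275,.035]);rel(P,T)
# planned via points
M0=ctrl.sense();p0,T0=M0["tool_pos"],R.from_rotvec(M0["eef_rot"]).as_matrix()
E
```

```text
shift [-0.4  1.3 -0.2] turn [ 0.    0.01 -0.04] pos [0.5629 0.0165 0.0216] F [0.4 4.2 5.2] gap 0.0109 t 17.25 q [-0.82  0.68  0.45  1.66  0.38  1.18 -0.62]
```

```bash
cat > rows.py <<'E'
from go import *
S=[.5625,-.238]
def pose(w):
    th,b,z=w;return tgt(-90,50,th,spout=[S[0],S[1]+b,z])
def rows(w0,w1,n=8,corr=True):
    s=ctrl.sense();p,T=s["tool_pos"],R.from_rotvec(s["eef_rot"]).as_matrix()
    P0,T0=pose(w0);print("meas-ideal mm(tool)",(T0.T@(p-P0)*1000).round(1),"deg",R.from_matrix(T0.T@T).as_rotvec(degrees=True).round(2),"F",s["contact_force"].round(1),"M",s["moment"].round(2),"gap",round(s["finger_gap"],4),"t",round(s["clock"],2))
    P,Tc=P0,T0
    for k in range(1,n+1):
        w=np.array(w0)+(np.array(w1)-w0)*k/n;Pn,Tn=pose(w)
        print((Tc.T@(Pn-P)*1000).round(1).tolist(),R.from_matrix(Tc.T@Tn).as_rotvec(degrees=True).round(2).tolist());P,Tc=Pn,Tn
E
python3 - <<'E'
from rows import *
rows((0,.084,.086),(0,.084,.106))
rows((0,.084,.106),(20,.05,.09))
rows((20,.05,.09),(30,.035,.068))
E
```

```text
meas-ideal mm(tool) [ 0.4 -1.3  0.2] deg [-0.   -0.01  0.04] F [0.4 4.2 5.2] M [ 0.57 -0.11  0.15] gap 0.0109 t 17.25
[0.0, -1.9, -1.6] [0.0, 0.0, 0.0]
[0.0, -1.9, -1.6] [0.0, 0.0, 0.0]
[0.0, -1.9, -1.6] [0.0, 0.0, 0.0]
[0.0, -1.9, -1.6] [0.0, 0.0, 0.0]
[0.0, -1.9, -1.6] [0.0, 0.0, 0.0]
[0.0, -1.9, -1.6] [0.0, 0.0, 0.0]
[0.0, -1.9, -1.6] [0.0, 0.0, 0.0]
[0.0, -1.9, -1.6] [0.0, 0.0, 0.0]
meas-ideal mm(tool) [ 0.4 14.  13. ] deg [-0.   -0.01  0.04] F [0.4 4.2 5.2] M [ 0.57 -0.11  0.15] gap 0.0109 t 17.25
[-0.0, -3.2, -4.7] [2.5, -0.0, 0.0]
[-0.0, -3.3, -4.9] [2.5, -0.0, -0.0]
[-0.0, -3.4, -5.1] [2.5, 0.0, 0.0]
[-0.0, -3.5, -5.2] [2.5, 0.0, -0.0]
[-0.0, -3.6, -5.4] [2.5, -0.0, 0.0]
[-0.0, -3.7, -5.6] [2.5, -0.0, -0.0]
[-0.0, -3.8, -5.7] [2.5, 0.0, -0.0]
[-0.0, -4.0, -5.9] [2.5, -0.0, 0.0]
meas-ideal mm(tool) [ 0.4 53.3 43.7] deg [-20.    -0.     0.05] F [0.4 4.2 5.2] M [ 0.57 -0.11  0.15] gap 0.0109 t 17.25
[-0.0, -0.5, -2.1] [1.25, 0.0, 0.0]
[-0.0, -0.5, -2.2] [1.25, 0.0, -0.0]
[-0.0, -0.5, -2.3] [1.25, -0.0, -0.0]
[-0.0, -0.6, -2.4] [1.25, -0.0, -0.0]
[-0.0, -0.6, -2.4] [1.25, -0.0, 0.0]
[-0.0, -0.6, -2.5] [1.25, 0.0, 0.0]
[-0.0, -0.6, -2.6] [1.25, -0.0, 0.0]
[-0.0, -0.7, -2.6] [1.25, 0.0, 0.0]
```

>>> move_arm([
  [[0,-1.9,-1.6,0,0,0,0],[0,-1.9,-1.6,0,0,0,0],[0,-1.9,-1.6,0,0,0,0],[0,-1.9,-1.6,0,0,0,0],[0,-1.9,-1.6,0,0,0,0],[0,-1.9,-1.6,0,0,0,0],[0,-1.9,-1.6,0,0,0,0],[0,-1.9,-1.6,0,0,0,0]],
])

```text
clock: 18.25
tool_pos: [0.5629, 0.0167, 0.0414]
eef_rot: [-2.269, 0.001, 0.001]
contact_force: [0.5, -0.0, -4.2]
finger_gap: 0.0111
```

```bash
python3 - <<'E'
import log
from rows import *
rows((0,.084,.106),(0,.084,.106),1)
s=snap("scene","scene3.png")
import pickle;pickle.dump(s,open("scene3.pkl","wb"))
def draw(im,th,b,z,s,o):
    h=np.array([0,-1,0]);c,sn=np.cos(np.radians(th)),np.sin(np.radians(th))
    g=lambda x,zz:h*(x*c+zz*sn)+np.array([0,0,1])*(-x*sn+zz*c)
    sp=np.array([.5625,-.238+b,z]);return proj(s,[sp-g(.094,.086)+g(*q) for q in((.094,.086),(.034,0),(-.034,0),(-.053,.081),(-.094,.047))])
uv=draw(None,0,.084,.106,s,0);print(uv.round(1))
u,v=uv.mean(0).astype(int);cr=s["frame"][v-60:v+60,u-75:u+75];cr=cv2.resize(cr,None,fx=4,fy=4,interpolation=2)
for a in uv: cv2.circle(cr,tuple(int(t) for t in (a-[u-75,v-60])*4+2),3,(0,0,255),1)
cv2.imwrite("pics/c4.png",cr)
E
```

```text
meas-ideal mm(tool) [ 0.4 -1.4  0.4] deg [ 0.02 -0.02  0.04] F [ 0.5 -0.  -4.2] M [ 1.67 -0.06  0.03] gap 0.0111 t 18.25
[0.0, 0.0, 0.0] [0.0, 0.0, 0.0]
[[287.4 213.8]
 [302.7 242.2]
 [318.8 256.6]
 [323.3 246.5]
 [333.5 261.7]]
```

View pics/c4.png

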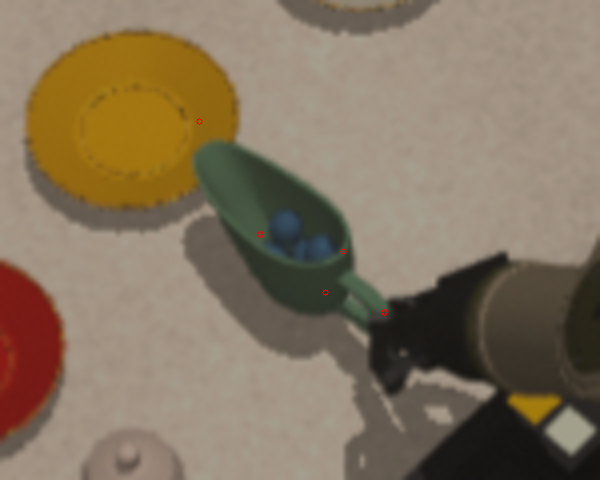

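```bash
python3 - <<'E'
from h import *
import pickle
for f in ("scene3.pkl","T"):
    s=pickle.load(open(f,"rb")) if f!="T" else snap("top","top3.png")
    c=cloud(s);hsv=cv2.cvtColor(s["frame"],cv2.COLOR_BGR2HSV)
    g=(hsv[...,0]>55)&(hsv[...,0]<90)&(hsv[...,1]>45)&(c[...,2]>.02)&(c[...,2]<.13)&(abs(c[...,0]-.563)<.045)&(c[...,1]>-.2)&(c[...,1]<.05)
    P=c[g];print(f,len(P),P[:,1].min(),P[:,1].max())
    for a in np.arange(-.18,.04,.02):
        Q=P[(P[:,1]>=a)&(P[:,1]<a+.02)]
        if len(Q):print(a.round(3),len(Q),'zmax',np.percentile(Q[:,2],95).round(4),'x',Q[:,0].min().round(4),Q[:,0].max().round(4))
E
```

```text
scene3.pkl 72 -0.10752451697465087 0.03228298299208612
-0.12 2 zmax 0.0244 x 0.562 0.5647
-0.1 6 zmax 0.0672 x 0.5433 0.591
-0.08 4 zmax 0.0308 x 0.5366 0.5703
-0.06 10 zmax 0.0868 x 0.5396 0.5963
-0.04 9 zmax 0.088 x 0.5473 0.5914
-0.02 11 zmax 0.0951 x 0.5611 0.5844
-0.0 21 zmax 0.0784 x 0.5566 0.5682
0.02 9 zmax 0.0814 x 0.5581 0.5694
T 612 -0.1522550403081562 0.03180527211858834
-0.16 38 zmax 0.0749 x 0.5505 0.5788
-0.14 93 zmax 0.075 x 0.5407 0.5858
-0.12 127 zmax 0.0744 x 0.535 0.5912
-0.1 69 zmax 0.0805 x 0.5318 0.5918
-0.08 59 zmax 0.0822 x 0.5314 0.5931
-0.06 53 zmax 0.0841 x 0.5311 0.5921
-0.04 65 zmax 0.0904 x 0.5324 0.5912
-0.02 47 zmax 0.0942 x 0.5424 0.577
-0.0 39 zmax 0.0768 x 0.5546 0.567
0.02 22 zmax 0.0755 x 0.555 0.5674
```

```bash
sed -i 's/def pose(w):/OFF=9\ndef pose(w):/; s/tgt(-90,50,th,/tgt(-90,50-OFF,th,/' rows.py; python3 - <<'E'
from rows import *
rows((9,.0793,.077),(25,.045,.077))
E
```

```text
meas-ideal mm(tool) [ 0.5 -0.8 -0.5] deg [0.03 0.   0.03] F [ 0.3  0.2 -3. ] M [1.66 0.   0.04] gap 0.0108 t 18.35
[-0.0, -2.7, -6.3] [2.0, -0.0, -0.0]
[-0.0, -2.8, -6.4] [2.0, 0.0, 0.0]
[-0.0, -2.9, -6.5] [2.0, -0.0, -0.0]
[-0.0, -3.0, -6.6] [2.0, 0.0, -0.0]
[-0.0, -3.2, -6.7] [2.0, -0.0, 0.0]
[-0.0, -3.3, -6.8] [2.0, -0.0, -0.0]
[-0.0, -3.4, -6.8] [2.0, 0.0, 0.0]
[-0.0, -3.6, -6.9] [2.0, -0.0, -0.0]
```

>>> move_arm([
  [[0,-2.7,-6.3,1.6,0,0,0],[0,-2.8,-6.4,1.6,0,0,0],[0,-2.9,-6.5,1.6,0,0,0],[0,-3,-6.6,1.6,0,0,0],[0,-3.2,-6.7,1.6,0,0,0],[0,-3.3,-6.8,1.6,0,0,0],[0,-3.4,-6.8,1.6,0,0,0],[0,-3.6,-6.9,1.6,0,0,0]],
])

```text
clock: 19.35
tool_pos: [0.5628, -0.0137, 0.0923]
eef_rot: [-2.044, 0.001, 0.001]
contact_force: [0.7, 0.1, -4.5]
finger_gap: 0.0113
```

```bash
cat > look.py <<'E'
from rows import *
def look(fn):
    st=ctrl.sense();M=R.from_rotvec(st["eef_rot"]).as_matrix();Y=M[:,1];G=st["tool_pos"]-.0187*Y
    pt=np.degrees(np.arctan2(-Y[2],-Y[1]))-50
    print("tool th",pt.round(2),"G",G.round(4),"F",st["contact_force"].round(1),"M",st["moment"].round(2),"gap",round(st["finger_gap"],4),"t",round(st["clock"],2))
    ims=[]
    for n in("scene","top"):
        s=snap(n,fn+n+".png");c=cloud(s);hsv=cv2.cvtColor(s["frame"],cv2.COLOR_BGR2HSV)
        g=(hsv[...,0]>55)&(hsv[...,0]<90)&(hsv[...,1]>45)&(c[...,2]>.02)&(c[...,2]<.3)&(abs(c[...,0]-.5625)<.045)&(c[...,1]>-.32)&(c[...,1]<.08)
        P=c[g];print(n,len(P))
        for a in np.arange(-.3,.05,.02):
            Q=P[(P[:,1]>=a)&(P[:,1]<a+.02)]
            if len(Q)>3 and n=="top":print("  y",a.round(3),len(Q),'z95',np.percentile(Q[:,2],95).round(4),'z5',np.percentile(Q[:,2],5).round(4))
        o=np.array(proj(s,[[.5625,-.14,.06]])[0]).astype(int)-[75,60]
        cr=cv2.resize(s["frame"][o[1]:o[1]+120,o[0]:o[0]+150],None,fx=4,fy=4,interpolation=2)
        for off,col in((0,(0,0,255)),(9,(255,255,255)),(18,(255,0,255))):
            th=np.radians(pt+off);sp=G+np.array([0,-1,0])*(.1815*np.cos(th)+.051*np.sin(th))+np.array([0,0,1])*(-.1815*np.sin(th)+.051*np.cos(th))
            uv=(proj(s,[sp])[0]-o)*4+2;cv2.circle(cr,tuple(int(t) for t in uv),3,col,1);print("  off",off,"spout",sp.round(3))
        ims.append(cr)
    cv2.imwrite("pics/"+fn+".png",cv2.resize(np.vstack(ims),None,fx=.62,fy=.62))
E
python3 -c "
import log
from look import *
look('p1')"
```

```text
tool th 12.9 G [ 0.5629 -0.0052  0.1089] F [ 0.7  0.1 -4.5] M [1.36 0.   0.01] gap 0.0113 t 19.35
scene 40
  off 0 spout [ 0.563 -0.194  0.118]
  off 9 spout [ 0.563 -0.193  0.089]
  off 18 spout [ 0.563 -0.187  0.059]
top 783
  y -0.2 7 z95 0.0765 z5 0.0706
  y -0.18 84 z95 0.0806 z5 0.063
  y -0.16 114 z95 0.083 z5 0.0533
  y -0.14 107 z95 0.0954 z5 0.0442
  y -0.12 92 z95 0.105 z5 0.0327
  y -0.1 80 z95 0.1154 z5 0.0296
  y -0.08 66 z95 0.1302 z5 0.0554
  y -0.06 90 z95 0.1342 z5 0.0789
  y -0.04 48 z95 0.1259 z5 0.0748
  y -0.02 34 z95 0.1284 z5 0.0814
  y 0.0 14 z95 0.1961 z5 0.1508
  y 0.02 30 z95 0.2764 z5 0.1716
  y 0.04 15 z95 0.2872 z5 0.2532
  off 0 spout [ 0.563 -0.194  0.118]
  off 9 spout [ 0.563 -0.193  0.089]
  off 18 spout [ 0.563 -0.187  0.059]
```

View pics/p1.png

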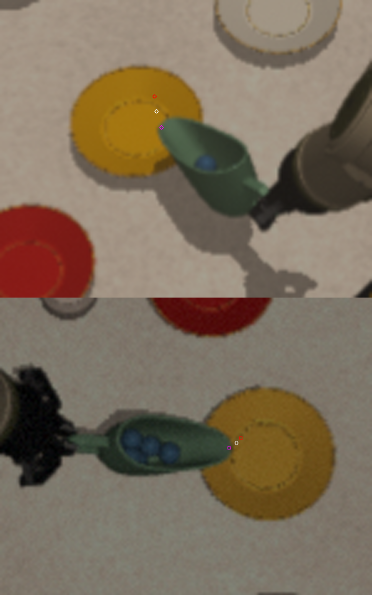

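```bash
cat >> rows.py <<'E'
def pose(w):
    th,b,z,off=w;P,T=tgt(-90,50-off,th,spout=[S[0],S[1]+b,z]);return P,T
E
python3 - <<'E'
from rows import *
rows((27,.048,.073,14),(40,.036,.066,18))
E
```

```text
meas-ideal mm(tool) [ 0.9  0.8 -1.5] deg [-0.14  0.2   0.02] F [ 0.4  0.2 -3.4] M [ 1.1  -0.04  0.06] gap 0.011 t 19.45
[-0.0, -2.7, -3.9] [1.13, 0.0, 0.0]
[-0.0, -2.7, -4.0] [1.12, -0.0, -0.0]
[-0.0, -2.7, -4.1] [1.13, 0.0, 0.0]
[-0.0, -2.7, -4.1] [1.12, -0.0, -0.0]
[-0.0, -2.6, -4.2] [1.13, -0.0, 0.0]
[-0.0, -2.6, -4.3] [1.12, 0.0, -0.0]
[-0.0, -2.6, -4.3] [1.13, 0.0, -0.0]
[-0.0, -2.6, -4.4] [1.12, -0.0, 0.0]
```

>>> move_arm([
  [[0,-2.7,-3.9,1.1,0,0,0],[0,-2.7,-4,1.1,0,0,0],[0,-2.7,-4.1,1.1,0,0,0],[0,-2.7,-4.1,1.1,0,0,0],[0,-2.6,-4.2,1.1,0,0,0],[0,-2.6,-4.3,1.1,0,0,0],[0,-2.6,-4.3,1.1,0,0,0],[0,-2.6,-4.4,1.1,0,0,0]],
])

```text
clock: 20.45
tool_pos: [0.5629, -0.0358, 0.1246]
eef_rot: [-1.891, 0.001, 0.0]
contact_force: [0.1, 0.3, -4.8]
finger_gap: 0.0109
```

```bash
python3 -c "
import log
from look import *
look('p2')"
```

```text
tool th 21.67 G [ 0.5629 -0.0299  0.1424] F [ 0.1  0.3 -4.8] M [ 0.96 -0.02  0.  ] gap 0.0109 t 20.45
scene 37
  off 0 spout [ 0.563 -0.217  0.123]
  off 9 spout [ 0.563 -0.212  0.094]
  off 18 spout [ 0.563 -0.202  0.066]
top 772
  y -0.2 73 z95 0.0883 z5 0.0759
  y -0.18 118 z95 0.093 z5 0.0695
  y -0.16 115 z95 0.1042 z5 0.0604
  y -0.14 91 z95 0.1224 z5 0.054
  y -0.12 82 z95 0.1389 z5 0.0517
  y -0.1 84 z95 0.1602 z5 0.096
  y -0.08 104 z95 0.1519 z5 0.1015
  y -0.06 51 z95 0.1581 z5 0.1014
  y -0.04 20 z95 0.2154 z5 0.1519
  y -0.02 27 z95 0.2981 z5 0.1979
  y 0.0 7 z95 0.2913 z5 0.259
  off 0 spout [ 0.563 -0.217  0.123]
  off 9 spout [ 0.563 -0.212  0.094]
  off 18 spout [ 0.563 -0.202  0.066]
```

View pics/p2.png

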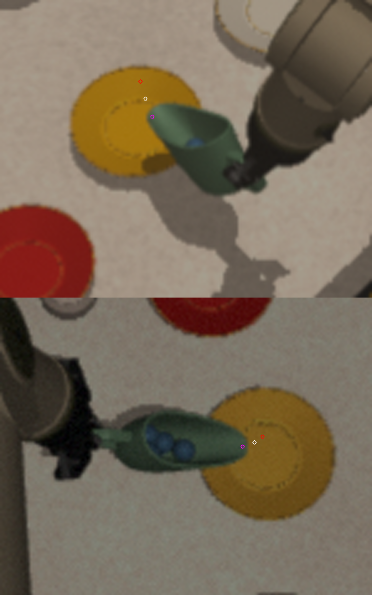

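```bash
python3 - <<'E'
from rows import *
rows((36.2,.032,.077,14.5),(46,.032,.055,14.5))
rows((46,.032,.055,14.5),(55,.032,.05,14.5))
rows((55,.032,.05,14.5),(65,.032,.05,14.5))
rows((65,.032,.05,14.5),(75,.032,.05,14.5))
E
```

```text
meas-ideal mm(tool) [ 0.7  0.6 -1.6] deg [-0.07  0.14  0.02] F [ 0.3 -0.1 -4.6] M [ 0.83 -0.07  0.05] gap 0.0109 t 20.55
[-0.0, -0.5, -1.3] [1.23, -0.0, -0.0]
[-0.0, -0.5, -1.4] [1.22, 0.0, 0.0]
[-0.0, -0.5, -1.4] [1.23, 0.0, 0.0]
[-0.0, -0.5, -1.5] [1.22, -0.0, 0.0]
[-0.0, -0.4, -1.5] [1.23, -0.0, -0.0]
[-0.0, -0.4, -1.6] [1.22, 0.0, -0.0]
[-0.0, -0.4, -1.6] [1.23, -0.0, 0.0]
[-0.0, -0.4, -1.7] [1.23, -0.0, 0.0]
meas-ideal mm(tool) [0.7 5.  9.9] deg [-9.87  0.14  0.01] F [ 0.3 -0.1 -4.6] M [ 0.83 -0.07  0.05] gap 0.0109 t 20.55
[-0.0, -2.2, -1.9] [1.12, 0.0, -0.0]
[-0.0, -2.2, -1.9] [1.13, -0.0, -0.0]
[-0.0, -2.2, -1.9] [1.12, -0.0, -0.0]
[-0.0, -2.2, -1.9] [1.13, 0.0, 0.0]
[-0.0, -2.2, -1.9] [1.12, -0.0, 0.0]
[-0.0, -2.2, -1.9] [1.13, -0.0, 0.0]
[-0.0, -2.2, -2.0] [1.12, -0.0, -0.0]
[-0.0, -2.2, -2.0] [1.13, 0.0, -0.0]
meas-ideal mm(tool) [ 0.7 25.7 22.8] deg [-1.887e+01  1.500e-01 -1.000e-02] F [ 0.3 -0.1 -4.6] M [ 0.83 -0.07  0.05] gap 0.0109 t 20.55
[-0.0, -3.2, -2.2] [1.25, -0.0, -0.0]
[-0.0, -3.2, -2.2] [1.25, 0.0, -0.0]
[-0.0, -3.2, -2.2] [1.25, -0.0, 0.0]
[-0.0, -3.2, -2.2] [1.25, 0.0, 0.0]
[-0.0, -3.2, -2.2] [1.25, -0.0, -0.0]
[-0.0, -3.2, -2.2] [1.25, 0.0, 0.0]
[-0.0, -3.2, -2.2] [1.25, 0.0, -0.0]
[-0.0, -3.2, -2.2] [1.25, -0.0, -0.0]
meas-ideal mm(tool) [ 0.7 56.3 33. ] deg [-2.887e+01  1.500e-01 -2.000e-02] F [ 0.3 -0.1 -4.6] M [ 0.83 -0.07  0.05] gap 0.0109 t 20.55
[-0.0, -3.2, -2.2] [1.25, -0.0, 0.0]
[-0.0, -3.2, -2.2] [1.25, 0.0, 0.0]
[-0.0, -3.2, -2.2] [1.25, -0.0, -0.0]
[-0.0, -3.2, -2.2] [1.25, -0.0, 0.0]
[-0.0, -3.2, -2.2] [1.25, 0.0, 0.0]
[-0.0, -3.2, -2.2] [1.25, -0.0, 0.0]
[-0.0, -3.2, -2.2] [1.25, -0.0, -0.0]
[-0.0, -3.2, -2.2] [1.25, 0.0, 0.0]
```

>>> move_arm([
  [[0,-0.5,-1.3,1.2,0,0,0],[0,-0.5,-1.4,1.2,0,0,0],[0,-0.5,-1.4,1.2,0,0,0],[0,-0.5,-1.5,1.2,0,0,0],[0,-0.4,-1.5,1.2,0,0,0],[0,-0.4,-1.6,1.2,0,0,0],[0,-0.4,-1.6,1.2,0,0,0],[0,-0.4,-1.7,1.2,0,0,0]],
])

```text
clock: 21.55
tool_pos: [0.5629, -0.0464, 0.1308]
eef_rot: [-1.723, 0.001, 0.0]
contact_force: [-0.1, -0.2, -4.3]
finger_gap: 0.0114
```

```bash
cat > chk.py <<'E'
from look import *
def balls(s):
    c=cloud(s);hsv=cv2.cvtColor(s["frame"],cv2.COLOR_BGR2HSV)
    m=(hsv[...,0]>95)&(hsv[...,0]<125)&(hsv[...,1]>90)&(abs(c[...,0]-.56)<.15)&(c[...,1]>-.42)&(c[...,1]<.05)
    n,l,st,ct=cv2.connectedComponentsWithStats(m.astype(np.uint8))
    for i in range(1,n):
        if st[i,4]>6:print("  blue",st[i,4],np.median(c[l==i],0).round(3))
E
python3 -c "
import log
from chk import *
look('p3')
for n in('top','scene'):print(n);balls(vision.snapshot(n))"
```

```text
tool th 31.27 G [ 0.5629 -0.0436  0.1493] F [-0.1 -0.2 -4.3] M [ 0.62 -0.02  0.  ] gap 0.0114 t 21.55
scene 3
  off 0 spout [ 0.563 -0.225  0.099]
  off 9 spout [ 0.563 -0.215  0.071]
  off 18 spout [ 0.563 -0.201  0.045]
top 721
  y -0.22 7 z95 0.0666 z5 0.0609
  y -0.2 74 z95 0.0701 z5 0.058
  y -0.18 110 z95 0.0815 z5 0.0555
  y -0.16 107 z95 0.1032 z5 0.0491
  y -0.14 79 z95 0.1253 z5 0.0512
  y -0.12 87 z95 0.1538 z5 0.062
  y -0.1 133 z95 0.1562 z5 0.1047
  y -0.08 98 z95 0.1577 z5 0.0983
  y -0.06 26 z95 0.2964 z5 0.106
  off 0 spout [ 0.563 -0.225  0.099]
  off 9 spout [ 0.563 -0.215  0.071]
  off 18 spout [ 0.563 -0.201  0.045]
top
  blue 108 [ 0.561 -0.129  0.076]
scene
```

>>> move_arm([
  [[0,-1.6,-1.9,1.1,0,0,0],[0,-1.6,-1.9,1.1,0,0,0],[0,-1.6,-1.9,1.1,0,0,0],[0,-1.6,-1.9,1.1,0,0,0],[0,-1.6,-1.9,1.1,0,0,0],[0,-1.6,-1.9,1.1,0,0,0],[0,-1.6,-2,1.1,0,0,0],[0,-1.6,-2,1.1,0,0,0]],
])

```text
clock: 22.75
tool_pos: [0.5629, -0.0607, 0.1449]
eef_rot: [-1.57, 0.001, 0.0]
contact_force: [0.5, -0.1, -4.7]
finger_gap: 0.0108
```

```bash
python3 -c "
import log
from chk import *
look('p4')
for n in('top','scene'):print(n);balls(vision.snapshot(n))"
```

```text
tool th 40.07 G [ 0.5629 -0.0607  0.1636] F [ 0.5 -0.1 -4.7] M [ 0.16 -0.01  0.02] gap 0.0108 t 22.75
scene 4
  off 0 spout [ 0.563 -0.232  0.086]
  off 9 spout [ 0.563 -0.218  0.06 ]
  off 18 spout [ 0.563 -0.2    0.037]
top 307
  y -0.22 16 z95 0.0642 z5 0.0566
  y -0.2 85 z95 0.0724 z5 0.0537
  y -0.18 116 z95 0.0798 z5 0.0525
  y -0.16 80 z95 0.1198 z5 0.0519
  y -0.14 10 z95 0.1404 z5 0.1202
  off 0 spout [ 0.563 -0.232  0.086]
  off 9 spout [ 0.563 -0.218  0.06 ]
  off 18 spout [ 0.563 -0.2    0.037]
top
  blue 47 [ 0.561 -0.144  0.08 ]
scene
```

View pics/p4.png

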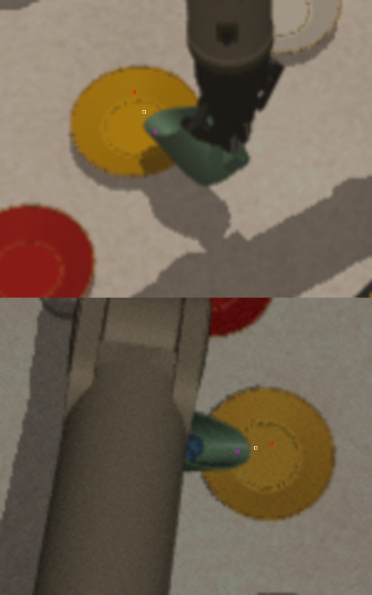

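>>> move_arm([
  [[0,-2.3,-1.75,1,0,0,0],[0,-2.3,-1.75,1,0,0,0],[0,-2.5,-1.75,1,0,0,0],[0,-2.5,-1.75,1,0,0,0],[0,-2.5,-1.75,1,0,0,0],[0,-2.5,-1.75,1,0,0,0],[0,-2.5,-1.75,1,0,0,0],[0,-2.5,-1.75,1,0,0,0]],
])

```text
clock: 23.95
tool_pos: [0.563, -0.0758, 0.1637]
eef_rot: [-1.43, 0.001, 0.0]
contact_force: [1.3, -0.4, -4.7]
finger_gap: 0.0108
```

```bash
python3 -c "
import log
from chk import *
look('p5')
for n in('top','scene'):print(n);balls(vision.snapshot(n))"
```

```text
tool th 48.06 G [ 0.563  -0.0785  0.1822] F [ 1.3 -0.4 -4.7] M [-0.11  0.05  0.  ] gap 0.0108 t 23.95
scene 17
  off 0 spout [ 0.563 -0.238  0.081]
  off 9 spout [ 0.563 -0.22   0.058]
  off 18 spout [ 0.563 -0.199  0.037]
top 20
  y -0.08 20 z95 0.1854 z5 0.1588
  off 0 spout [ 0.563 -0.238  0.081]
  off 9 spout [ 0.563 -0.22   0.058]
  off 18 spout [ 0.563 -0.199  0.037]
top
scene
  blue 25 [ 0.565 -0.199  0.085]
```

>>> move_arm([
  [[0,-2.5,-1.75,1,0,0,0],[0,-2.5,-1.75,1,0,0,0],[0,-2.5,-1.75,1,0,0,0],[0,-2.5,-1.75,1,0,0,0],[0,-2.5,-1.75,1,0,0,0],[0,-2.5,-1.75,1,0,0,0],[0,-2.5,-1.75,1,0,0,0],[0,-2.5,-1.75,1,0,0,0]],
])

```text
clock: 25.15
tool_pos: [0.563, -0.0935, 0.1805]
eef_rot: [-1.29, 0.001, 0.0]
contact_force: [-0.5, 0.1, -4.8]
finger_gap: 0.0108
```

```bash
python3 -c "
import log
from chk import *
look('p6')
for n in('top','scene'):print(n);balls(vision.snapshot(n))"
```

```text
tool th 56.06 G [ 0.563  -0.0987  0.1984] F [-0.5  0.1 -4.8] M [-0.46 -0.03 -0.06] gap 0.0108 t 25.15
scene 10
  off 0 spout [ 0.563 -0.242  0.076]
  off 9 spout [ 0.563 -0.221  0.055]
  off 18 spout [ 0.563 -0.198  0.038]
top 114
  y -0.12 59 z95 0.2848 z5 0.1256
  y -0.1 51 z95 0.2058 z5 0.1344
  off 0 spout [ 0.563 -0.242  0.076]
  off 9 spout [ 0.563 -0.221  0.055]
  off 18 spout [ 0.563 -0.198  0.038]
top
scene
  blue 21 [ 0.56  -0.273  0.028]
  blue 19 [ 0.557 -0.247  0.027]
  blue 17 [ 0.575 -0.22   0.031]
```

View pics/p6.png

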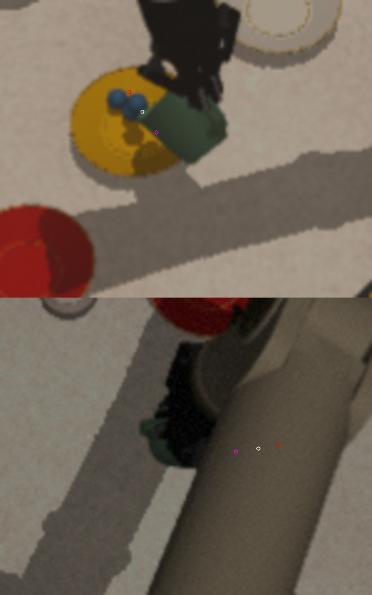

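>>> move_arm([
  [[0,-2.5,-1.75,1,0,0,0],[0,-2.5,-1.75,1,0,0,0],[0,-2.5,-1.75,1,0,0,0],[0,-2.5,-1.75,1,0,0,0],[0,-2.5,-1.75,1,0,0,0],[0,-2.5,-1.75,1,0,0,0],[0,-2.5,-1.75,1,0,0,0],[0,-2.5,-1.75,1,0,0,0]],
])

```text
clock: 26.35
tool_pos: [0.563, -0.1134, 0.1946]
eef_rot: [-1.151, 0.001, 0.0]
contact_force: [-0.8, 0.1, -4.8]
finger_gap: 0.0114
```

>>> move_arm([
  [[0,-2.6,-1.75,1,0,0,0],[0,-2.6,-1.75,1,0,0,0],[0,-2.6,-1.75,1,0,0,0],[0,-2.6,-1.75,1,0,0,0],[0,-2.6,-1.75,1,0,0,0],[0,-2.6,-1.75,1,0,0,0],[0,-2.6,-1.75,1,0,0,0],[0,-2.6,-1.75,1,0,0,0]],
])

```text
clock: 27.35
tool_pos: [0.563, -0.1355, 0.2065]
eef_rot: [-1.011, 0.001, -0.0]
contact_force: [-0.4, 0.1, -4.0]
finger_gap: 0.0109
```

```bash
python3 -c "
import log
from chk import *
look('p7')
for n in('top','scene'):print(n);balls(vision.snapshot(n))"
```

```text
tool th 72.06 G [ 0.563  -0.1454  0.2224] F [-0.4  0.1 -4. ] M [-1.05 -0.02  0.  ] gap 0.0109 t 27.35
scene 11
  off 0 spout [ 0.563 -0.25   0.065]
  off 9 spout [ 0.563 -0.224  0.051]
  off 18 spout [ 0.563 -0.196  0.041]
top 411
  y -0.24 6 z95 0.0766 z5 0.0664
  y -0.22 8 z95 0.1423 z5 0.0697
  y -0.2 50 z95 0.2893 z5 0.1467
  y -0.18 115 z95 0.2935 z5 0.146
  y -0.16 109 z95 0.2384 z5 0.1532
  y -0.14 123 z95 0.2274 z5 0.1494
  off 0 spout [ 0.563 -0.25   0.065]
  off 9 spout [ 0.563 -0.224  0.051]
  off 18 spout [ 0.563 -0.196  0.041]
top
  blue 34 [ 0.554 -0.277  0.028]
  blue 20 [ 0.545 -0.254  0.032]
scene
  blue 23 [ 0.559 -0.273  0.028]
```

View pics/p7.png

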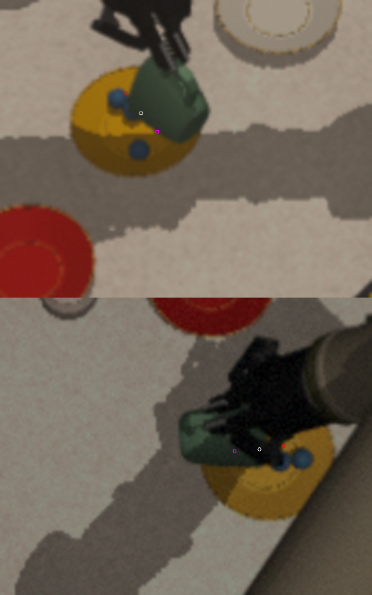

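>>> move_arm([
  [[0,-2.6,-1.75,1,0,0,0],[0,-2.6,-1.75,1,0,0,0],[0,-2.6,-1.75,1,0,0,0],[0,-2.6,-1.75,1,0,0,0],[0,-2.6,-1.75,1,0,0,0],[0,-2.6,-1.75,1,0,0,0],[0,-2.6,-1.75,1,0,0,0],[0,-2.6,-1.75,1,0,0,0]],
])

```text
clock: 28.55
tool_pos: [0.563, -0.1589, 0.2153]
eef_rot: [-0.872, 0.001, -0.0]
contact_force: [0.2, -0.1, -4.1]
finger_gap: 0.0112
```

```bash
python3 -c "
import log
from chk import *
look('p8')
F=[ctrl.sense()['contact_force'][2]]
for n in('top','scene','top','scene'):
  print(n);s=vision.snapshot(n);balls(s);F.append(ctrl.sense()['contact_force'][2])
print(np.round(F,1))
"
```

```text
tool th 80.06 G [ 0.563  -0.1709  0.2296] F [ 0.2 -0.1 -4.1] M [-1.21  0.05 -0.02] gap 0.0112 t 28.55
scene 33
  off 0 spout [ 0.563 -0.253  0.06 ]
  off 9 spout [ 0.563 -0.225  0.049]
  off 18 spout [ 0.563 -0.196  0.043]
top 490
  y -0.24 7 z95 0.2882 z5 0.0346
  y -0.22 85 z95 0.2907 z5 0.148
  y -0.2 109 z95 0.273 z5 0.1558
  y -0.18 143 z95 0.2365 z5 0.1573
  y -0.16 146 z95 0.2318 z5 0.1515
  off 0 spout [ 0.563 -0.253  0.06 ]
  off 9 spout [ 0.563 -0.225  0.049]
  off 18 spout [ 0.563 -0.196  0.043]
top
  blue 24 [ 0.545 -0.246  0.028]
  blue 34 [ 0.53  -0.21   0.028]
scene
  blue 8 [ 0.575 -0.219  0.028]
top
  blue 29 [ 0.547 -0.244  0.028]
  blue 35 [ 0.53  -0.21   0.029]
scene
[-4.3 -3.9 -3.1 -3.  -4.1]
```

```bash
python3 -c "
from chk import *
s=vision.snapshot('top');c=cloud(s);hsv=cv2.cvtColor(s['frame'],cv2.COLOR_BGR2HSV)
g=(hsv[...,0]>55)&(hsv[...,0]<90)&(hsv[...,1]>45)&(c[...,2]>.04)&(c[...,2]<.21)&(abs(c[...,0]-.5625)<.045)&(c[...,1]>-.3)&(c[...,1]<-.05)
P=c[g]
for z in np.arange(.04,.22,.01):
  Q=P[(P[:,2]>=z)&(P[:,2]<z+.01)]
  if len(Q):print(z.round(3),len(Q),'y',np.percentile(Q[:,1],[2,50,98]).round(4),'x',np.percentile(Q[:,0],[2,98]).round(3))
F=[]
for k in range(6):
  vision.snapshot('scene');F.append(ctrl.sense()['contact_force'][2])
print(np.round(F,1),np.mean(F))
"
```

```text
0.06 2 y [-0.2329 -0.2325 -0.2322] x [0.547 0.55 ]
0.11 1 y [-0.2216 -0.2216 -0.2216] x [0.533 0.533]
0.14 15 y [-0.2167 -0.1979 -0.1452] x [0.529 0.538]
0.15 28 y [-0.2125 -0.1728 -0.1449] x [0.531 0.539]
0.16 62 y [-0.2107 -0.1687 -0.1401] x [0.532 0.571]
0.17 109 y [-0.2106 -0.1596 -0.1394] x [0.534 0.58 ]
0.18 116 y [-0.2102 -0.175  -0.1469] x [0.539 0.575]
0.19 35 y [-0.2061 -0.1896 -0.1495] x [0.547 0.576]
0.2 3 y [-0.1516 -0.1491 -0.1466] x [0.556 0.556]
[-4.  -2.9 -3.2 -3.4 -2.8 -2.7] -3.173714576915442
```

>>> move_arm([
  [[0,-3.2,-2.2,1.25,0,0,0],[0,-3.2,-2.2,1.25,0,0,0],[0,-3.2,-2.2,1.25,0,0,0],[0,-3.2,-2.2,1.25,0,0,0],[0,-3.2,-2.2,1.25,0,0,0],[0,-3.2,-2.2,1.25,0,0,0],[0,-3.2,-2.2,1.25,0,0,0],[0,0,0,0,0,0,0]],
])

```text
clock: 30.2
tool_pos: [0.5627, -0.186, 0.2201]
eef_rot: [-0.719, 0.002, -0.001]
contact_force: [0.0, 0.4, -3.8]
finger_gap: 0.0111
```

```bash
python3 -c "
from chk import *
st=ctrl.sense();M=R.from_rotvec(st['eef_rot']).as_matrix();Y=M[:,1];print(st['tool_pos']-.0187*Y,np.degrees(np.arctan2(-Y[2],-Y[1]))-50,st['q'].round(2))
F=[]
for k in range(4):
  for n in('top','scene'):
    s=vision.snapshot(n);F.append(ctrl.sense()['contact_force'][2])
    if k==0:print(n);balls(s)
print(np.round(F,1),np.mean(F))
"
```

```text
[ 0.56270055 -0.20009928  0.23241764] 88.78139097487207 [ 0.44  0.72  0.38  1.17 -0.84  1.92  0.78]
top
  blue 35 [ 0.556 -0.278  0.029]
  blue 10 [ 0.542 -0.244  0.027]
  blue 34 [ 0.53  -0.211  0.027]
scene
[-3.8 -3.6 -2.6 -3.2 -4.1 -3.6 -2.6 -3.5] -3.376674221144227
```

```bash
cat > back.py <<'E'
from go import *
def path(w,n=8):
    s=ctrl.sense();P,T=s["tool_pos"],R.from_rotvec(s["eef_rot"]).as_matrix()
    Y=T[:,1];G=P-.0187*Y;th=np.degrees(np.arctan2(-Y[2],-Y[1]))-50
    a=np.r_[th,G];print("now",a.round(4))
    for b in w:
        for k in range(1,n+1):
            c=a+(np.array(b)-a)*k/n;Pn,Tn=tgt(-90,50,c[0],grip=c[1:])
            print([*(T.T@(Pn-P)*1000).round(1).tolist(),*R.from_matrix(T.T@Tn).as_rotvec(degrees=True).round(1).tolist(),0]);P,T=Pn,Tn
        print();a=np.array(b)
E
python3 -c "
from back import *
path([(60,.5625,-.10,.25),(20,.5625,-.02,.16),(-10,.5625,.03,.10)])"
```

```text
now [88.7374  0.5631 -0.199   0.2334]
[-0.1, 7.9, 8.6, -3.6, -0.0, -0.0, 0]
[-0.1, 7.3, 9.0, -3.6, 0.0, -0.0, 0]
[-0.1, 6.6, 9.5, -3.6, 0.0, 0.0, 0]
[-0.1, 5.9, 9.9, -3.6, -0.0, -0.0, 0]
[-0.1, 5.2, 10.2, -3.6, 0.0, 0.0, 0]
[-0.1, 4.5, 10.5, -3.6, 0.0, -0.0, 0]
[-0.1, 3.8, 10.8, -3.6, 0.0, 0.0, 0]
[-0.1, 3.0, 11.0, -3.6, 0.0, -0.0, 0]

[0.0, 13.9, 3.9, -5.0, -0.0, 0.0, 0]
[0.0, 13.4, 5.1, -5.0, 0.0, -0.0, 0]
[0.0, 12.7, 6.3, -5.0, -0.0, -0.0, 0]
[0.0, 12.0, 7.4, -5.0, 0.0, 0.0, 0]
[0.0, 11.2, 8.4, -5.0, -0.0, 0.0, 0]
[0.0, 10.3, 9.3, -5.0, 0.0, 0.0, 0]
[0.0, 9.3, 10.2, -5.0, -0.0, -0.0, 0]
[0.0, 8.2, 10.9, -5.0, -0.0, 0.0, 0]

[0.0, 4.9, 7.2, -3.7, 0.0, 0.0, 0]
[0.0, 4.3, 7.5, -3.7, 0.0, 0.0, 0]
[0.0, 3.7, 7.8, -3.8, 0.0, -0.0, 0]
[0.0, 3.1, 8.0, -3.7, -0.0, 0.0, 0]
[0.0, 2.5, 8.2, -3.8, -0.0, -0.0, 0]
[0.0, 1.9, 8.3, -3.7, 0.0, 0.0, 0]
[0.0, 1.3, 8.5, -3.8, -0.0, -0.0, 0]
[0.0, 0.6, 8.5, -3.8, 0.0, 0.0, 0]
```

>>> move_arm([
  [[-0.1,7.9,8.6,-3.6,0,0,0],[-0.1,7.3,9,-3.6,0,0,0],[-0.1,6.6,9.5,-3.6,0,0,0],[-0.1,5.9,9.9,-3.6,0,0,0],[-0.1,5.2,10.2,-3.6,0,0,0],[-0.1,4.5,10.5,-3.6,0,0,0],[-0.1,3.8,10.8,-3.6,0,0,0],[0,3,11,-3.6,0,0,0]],
])

```text
clock: 31.6
tool_pos: [0.5621, -0.093, 0.2327]
eef_rot: [-1.224, 0.0, 0.0]
contact_force: [-0.5, -0.2, -3.6]
finger_gap: 0.0112
```

>>> move_arm([
  [[0,13.9,3.9,-5,0,0,0],[0,13.4,5.1,-5,0,0,0],[0,12.7,6.3,-5,0,0,0],[0,12,7.4,-5,0,0,0],[0,11.2,8.4,-5,0,0,0],[0,10.3,9.3,-5,0,0,0],[0,9.3,10.2,-5,0,0,0],[0,8.2,10.9,-5,0,0,0]],
])

```text
clock: 32.6
tool_pos: [0.5619, -0.0256, 0.1422]
eef_rot: [-1.922, 0.001, 0.0]
contact_force: [0.2, -0.3, -3.2]
finger_gap: 0.0114
```

>>> move_arm([
  [[0,4.9,7.2,-3.7,0,0,0],[0,4.3,7.5,-3.7,0,0,0],[0,3.7,7.8,-3.8,0,0,0],[0,3.1,8,-3.7,0,0,0],[0,2.5,8.2,-3.8,0,0,0],[0,1.9,8.3,-3.7,0,0,0],[0,1.3,8.5,-3.8,0,0,0],[0,0.6,8.5,-3.8,0,0,0]],
])

```text
clock: 33.6
tool_pos: [0.562, 0.0168, 0.0873]
eef_rot: [-2.444, 0.001, 0.001]
contact_force: [-0.6, -0.2, -3.5]
finger_gap: 0.0116
```

```bash
python3 -c "
from chk import *
look('p9')
for n in('top','scene'):print(n);balls(vision.snapshot(n))"
```

```text
tool th -10.01 G [0.562  0.0311 0.0993] F [-0.6 -0.2 -3.5] M [ 1.75 -0.09  0.05] gap 0.0116 t 33.6
scene 46
  off 0 spout [ 0.562 -0.139  0.181]
  off 9 spout [ 0.562 -0.149  0.154]
  off 18 spout [ 0.562 -0.156  0.125]
top 977
  y -0.16 9 z95 0.14 z5 0.1321
  y -0.14 86 z95 0.1394 z5 0.1145
  y -0.12 121 z95 0.1351 z5 0.0853
  y -0.1 147 z95 0.132 z5 0.0595
  y -0.08 148 z95 0.1322 z5 0.0573
  y -0.06 153 z95 0.1331 z5 0.0576
  y -0.04 135 z95 0.1338 z5 0.059
  y -0.02 86 z95 0.1407 z5 0.0623
  y 0.0 41 z95 0.1207 z5 0.0713
  y 0.02 36 z95 0.119 z5 0.0733
  off 0 spout [ 0.562 -0.139  0.181]
  off 9 spout [ 0.562 -0.149  0.154]
  off 18 spout [ 0.562 -0.156  0.125]
top
  blue 75 [ 0.594 -0.21   0.029]
  blue 34 [ 0.569 -0.224  0.029]
  blue 32 [ 0.556 -0.277  0.028]
  blue 33 [ 0.547 -0.244  0.029]
  blue 35 [ 0.53  -0.21   0.027]
scene
  blue 16 [ 0.558 -0.277  0.025]
  blue 17 [ 0.551 -0.241  0.029]
  blue 17 [ 0.535 -0.207  0.028]
  blue 19 [ 0.574 -0.22   0.029]
  blue 18 [ 0.605 -0.217  0.03 ]
  blue 23 [ 0.589 -0.198  0.028]
```

View pics/p9.png

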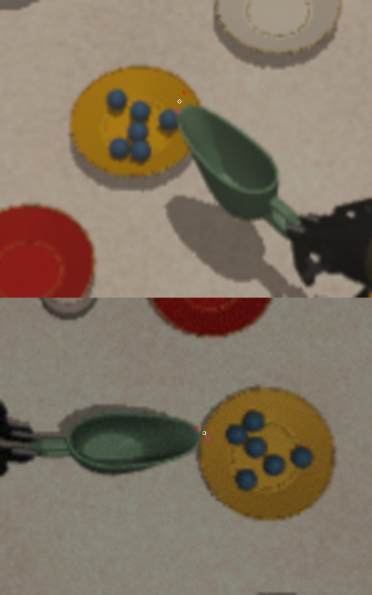

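All six balls are in the saucer. In the scene view they sit around (117,100)–(168,120), and the top view shows them inside the yellow disc. The boat hangs empty and about level, roughly 56 mm up. Setting it down.

>>> move_arm([
  [[0,4.6,5.5,0,0,0,0],[0,4.6,5.5,0,0,0,0],[0,4.6,5.5,0,0,0,0],[0,4.6,5.5,0,0,0,0],[0,4.6,5.5,0,0,0,0],[0,4.6,5.5,0,0,0,0],[0,3.2,3.8,0,0,0,0],[0,0,0,0,0,0,0]],
])

```text
clock: 34.8
tool_pos: [0.562, 0.0153, 0.0394]
eef_rot: [-2.445, 0.001, 0.002]
contact_force: [-0.1, -1.0, -4.1]
finger_gap: 0.011
```

>>> move_arm([
  [[0,0.6,0.8,0,0,0,0],[0,0.6,0.8,0,0,0,0],[0,0.6,0.8,0,0,0,0],[0,0.6,0.8,0,0,0,0],[0,0,0,0,0,0,0],[0,0,0,0,0,0,0],[0,0,0,0,0,0,0],[0,0,0,0,0,0,0]],
])

```text
clock: 35.8
tool_pos: [0.5622, 0.0156, 0.0358]
eef_rot: [-2.444, 0.001, 0.001]
contact_force: [-0.3, 0.2, -2.5]
finger_gap: 0.0114
```

>>> move_arm([
  [[0,0.6,0.8,0,0,0,0],[0,0.6,0.8,0,0,0,0],[0,0.6,0.8,0,0,0,0],[0,0.6,0.8,0,0,0,0],[0,0,0,0,0,0,0],[0,0,0,0,0,0,0],[0,0,0,0,0,0,0],[0,0,0,0,0,0,0]],
])

```text
clock: 36.8
tool_pos: [0.5623, 0.0158, 0.0318]
eef_rot: [-2.444, 0.001, 0.001]
contact_force: [-0.3, 0.3, -3.8]
finger_gap: 0.011
```

```bash
python3 -c "
from chk import *
look('q1')"|grep -v off
```

```text
tool th -10.05 G [0.5623 0.0301 0.0439] F [-0.3  0.3 -3.8] M [1.76 0.02 0.  ] gap 0.011 t 36.8
scene 30
top 582
  y -0.16 15 z95 0.0887 z5 0.0747
  y -0.14 93 z95 0.0828 z5 0.0553
  y -0.12 109 z95 0.0767 z5 0.0247
  y -0.1 68 z95 0.0805 z5 0.0206
  y -0.08 52 z95 0.0829 z5 0.0285
  y -0.06 54 z95 0.0804 z5 0.026
  y -0.04 54 z95 0.081 z5 0.0213
  y -0.02 55 z95 0.0858 z5 0.0219
  y 0.0 40 z95 0.0667 z5 0.022
  y 0.02 26 z95 0.0654 z5 0.0266
```

>>> move_arm([
  [[0,0.6,0.8,0,0,0,0],[0,0.6,0.8,0,0,0,0],[0,0.6,0.8,0,0,0,0],[0,0.6,0.8,0,0,0,0],[0,0.6,0.8,0,0,0,0],[0,0,0,0,0,0,0],[0,0,0,0,0,0,0],[0,0,0,0,0,0,0]],
])

```text
clock: 37.9
tool_pos: [0.5622, 0.016, 0.0268]
eef_rot: [-2.444, 0.001, 0.001]
contact_force: [0.1, -0.2, -2.9]
finger_gap: 0.0112
```

>>> move_arm([
  [[0,0.6,0.8,0,0,0,0],[0,0.6,0.8,0,0,0,0],[0,0.6,0.8,0,0,0,0],[0,0.3,0.4,0,0,0,0],[0,0,0,0,0,0,0],[0,0,0,0,0,0,0],[0,0,0,0,0,0,0],[0,0,0,0,0,0,0]],
])

```text
clock: 38.9
tool_pos: [0.5623, 0.0162, 0.0234]
eef_rot: [-2.444, 0.001, 0.001]
contact_force: [1.0, 1.5, 2.1]
finger_gap: 0.0109
```

>>> move_arm([
  [[0,0.4,0.5,0,0,0,0],[0,0,0,0,0,0,0],[0,0,0,0,0,0,15],[0,0,0,0,0,0,25],[0,0,0,0,0,0,35],[0,0,0,0,0,0,45],[0,0,0,0,0,0,45],[0,0,0,0,0,0,45]],
])

```text
clock: 39.9
tool_pos: [0.5622, 0.0163, 0.0227]
eef_rot: [-2.444, 0.001, 0.001]
contact_force: [0.9, -0.1, 0.3]
finger_gap: 0.0448
```

>>> move_arm([
  [[0,-10,0,0,0,0,45],[0,-20,0,0,0,0,45],[0,-25,-10,0,0,0,45],[0,-25,-20,0,0,0,45],[0,-20,-25,0,0,0,45],[0,-15,-25,0,0,0,45],[0,-10,-25,0,0,0,45],[0,0,0,0,0,0,45]],
])

```text
clock: 40.9
tool_pos: [0.5631, 0.0434, 0.186]
eef_rot: [-2.443, 0.002, -0.005]
contact_force: [0.2, 0.4, 0.1]
finger_gap: 0.045
```

```bash
python3 -c "
from chk import *
look('q2')
for n in('top','scene'):print(n);balls(vision.snapshot(n))
s=vision.snapshot('top');c=cloud(s);z=c[...,2];hsv=cv2.cvtColor(s['frame'],cv2.COLOR_BGR2HSV)
M=(z>.012)&(hsv[...,0]>12)&(hsv[...,0]<35)&(hsv[...,1]>120);W=np.zeros_like(M);W[205:280,360:440]=1;P=c[M&W]
print('saucer',cv2.minEnclosingCircle((P[:,:2]*1000).astype(np.float32)))"|grep -v off
```

```text
tool th -9.97 G [0.5631 0.0577 0.198 ] F [0.2 0.4 0.1] M [ 0.82 -0.01  0.02] gap 0.045 t 40.9
scene 29
top 551
  y -0.16 15 z95 0.0911 z5 0.0755
  y -0.14 95 z95 0.0823 z5 0.0524
  y -0.12 112 z95 0.0776 z5 0.0245
  y -0.1 59 z95 0.0785 z5 0.0234
  y -0.08 51 z95 0.0785 z5 0.0219
  y -0.06 52 z95 0.0794 z5 0.025
  y -0.04 54 z95 0.0795 z5 0.025
  y -0.02 53 z95 0.0829 z5 0.0242
  y 0.0 34 z95 0.0605 z5 0.0213
  y 0.02 24 z95 0.0585 z5 0.0231
top
  blue 69 [ 0.593 -0.21   0.029]
  blue 34 [ 0.569 -0.224  0.028]
  blue 32 [ 0.556 -0.277  0.028]
  blue 33 [ 0.547 -0.244  0.027]
  blue 36 [ 0.53  -0.211  0.028]
scene
  blue 16 [ 0.56  -0.273  0.028]
  blue 16 [ 0.551 -0.241  0.031]
  blue 18 [ 0.535 -0.206  0.028]
  blue 18 [ 0.574 -0.22   0.029]
  blue 17 [ 0.605 -0.219  0.027]
  blue 22 [ 0.588 -0.2    0.028]
saucer ((562.7603149414062, -237.845947265625), 81.31964874267578)
```

```bash
python3 -c "
from plant import order
print(order.hand_in())"
```

```text
the job is handed in; nothing more can be done
None
```

I lifted the boat out of the tray and stood it beside the yellow saucer. I then took it by the handle, tipped it slowly to about 80–90° with the spout about 5 cm above the table over the saucer, and stood it back on the table empty. The job was handed in at about 41 s; no verdict is reported.

**Last checks (depth and force readings):**
- **Balls:** all six were seen at rest in the saucer. Their centres were at most about 50 mm from its axis, and they had not moved between the last two looks.
- **Saucer:** its centre read (0.563, -0.238), the same as at the start to within 1 mm.
- **Boat:** its rim read within 2–5 mm of the standing heights at the sides, handle and spout, so it is upright on the table.
- **Robot:** the gripper is open and clear of everything, with contact force near zero.

**What did not go as planned:**
- **Slipping in the grip:** the boat sagged nose-down by about 9–15° in the handle grip. I tracked this from the images and corrected for it.
- **Tilt angle:** my estimates of the largest tilt disagreed (from the low 70s to about 85° before the last 9° turn).
- **Empty weight:** the wrist force with the boat empty read about 0.4 N high, taken as sensor bias, since the pictures showed the boat empty.
- **Bystanders:** I did not measure the bowls, plates or jar again at the end. The arm was never planned near the bowls or jar, and it passed about 0.15 m above the plates.

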